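# Strain check of a drilled clear block

## Task

Check the drilled clear block for strain: first take the tall polarising filter plate with the eye out of the wooden rack and hang it by its eye on the brass peg of the viewing board, let go of it, then pick up the tall clear block with the hole by its two frosted edges only, the fingers never touching its polished faces. Hold it upright and still in the light path midway between the lamp and the viewing board, clear of the viewer, with its hole on the line through the middles of the lamp window and the board's window and its polished faces square to the light. Finish while still holding it there, with the filter plate hanging on the peg, and leave the other things on the bench where they are.

Things in the scene. Friction and masses are not known exactly. Their poses are not given: they have to be found in the camera images.
- viewer: Fixed strain viewer. Origin on the table under mid-gap; light runs along y, z up. Base 130 (x) x 275 mm, 18 high. At +y a grey lamp housing, 112 mm wide, 162 high, face at y = +75, round lit window 60 mm wide. At -y an upright board 110 mm wide, 155 high, y = -75 to -87, round window 48 mm wide, brass peg above it on the outer side. Corner blocks at x = +-43: to y = -25, 68 high.
- light_axis (a point): Point on the light's line in the middle of the gap between lamp and board, 85 mm above the table, level with the middles of both windows. Same axes as the viewer: y along the light, z up.
- peg_root (a point): Where the axis of the brass peg leaves the outer face of the viewing board, 137.5 mm above the table. Same axes as the viewer: the peg points along -y. Peg: round, 7 mm diameter, rising slightly outward.
- peg_tip (a point): Free end of the peg's axis, 45 mm out from the board and 4.5 mm higher than peg_root (a round end of 3.5 mm radius stands past it).
- rack: Fixed wooden rack 44 mm (x) x 116 mm (y) x 30 mm high, origin at the centre of its underside, with two slots along x, 11 mm wide, 22 mm deep, at y = -28 and +28 mm; a filter plate stands in each, its sides overhanging the rack by 6 mm on either side.
- analyser_mid (a point): Middle (half-way up) of the tall filter plate: a flat black plate 56 mm wide (x) x 8 mm thick (y) x 96 mm high (z), 45 g, with a dark round filter low down and a hanging eye near the top. It stands upright in one of the rack's two slots, its underside 8 mm above the table; its frame has x across the width, y through the thickness, z up.
- analyser_eye (a point): Centre of the plate's hanging eye, a round hole of 16 mm diameter through the thickness (along y), 34 mm above the plate's middle and 14 mm below its top edge. Same axes as the plate.
- analyser: The same tall filter plate; origin at the centre of its underside, axes as above.
- block_hole (a point): Centre of the tall clear acrylic block and of the 10 mm hole drilled through it: block 18 mm (x) x 36 mm (y) x 70 mm high (z), 55 g, standing upright on the table. x runs along the hole; the two wide faces at x = +-9 mm are clear and polished, the two narrow faces at y = +-18 mm are frosted (saw-cut, 18 mm wide, frosted 4 mm deep).
- block: The same tall clear block; origin at the centre of its underside, axes as above.
- block_polished: The clear polished middle of the block, between its frosted edges (28 mm wide in y, 64 mm high), fixed in the block; origin and axes as the block. The fingers must not touch it.
- diffuser: Bystander: the short filter plate with a white disc and no eye, 56 x 8 x 66 mm, standing in the other slot of the rack; origin at the centre of its underside.
- short_block: Bystander: short clear block without a hole, 44 x 36 mm, lying flat, 18 mm high.
- wood_block: Bystander: wooden block of the same size as the tall clear block, standing, 18 x 36 x 70 mm with a 10 mm hole.
- wheel: Bystander: small wooden wheel lying flat, 68 mm diameter, 18 mm high.
- axle_wheel: Bystander: white and brown wheel of 84 mm diameter lying flat with a 9 mm dowel upright on it, 171 mm high in all.
- pliers: Bystander: pliers with black grips, lying, 160 mm long, 18 mm high.
- screwdriver: Bystander: screwdriver with a wooden handle, lying, 200 mm long, 26 mm high.
- hammer: Bystander: hammer with a wooden handle, lying, 260 mm long, 26 mm high.
Not all that is in view belongs to the job. Leave any blue or purple look-alike of the block alone.

How it is judged:
On the way, in this order (a step that is already met when the one before it is completed fails the run):
1. the tall filter plate hangs by its eye on the peg, let go of (x of analyser_eye in the frame of peg_root between -0.008 and 0.008 m and y of analyser_eye in the frame of peg_root between -0.046 and -0.005 m and z of analyser_eye in the frame of peg_root between -0.012 and 0.008 m and angle between the y axis of analyser and the y axis of viewer, either way round below 0.3 rad and angle between analyser's own z axis and vertical below 0.2 rad and contact force between analyser and viewer above 0.1 N and contact force between the fingers and analyser below 0.05 N), for 0.3 s.
2. the tall clear block is lifted in the fingers, well clear of the table (height (world z) of block_hole above 0.07 m and contact force between the fingers and block above 1 N), for 0.2 s.
At the end, for the whole second after the job is handed in: Plate hangs by its eye on the peg, upright, let go. Block held in the fingers (over 1 N), still, touching neither viewer nor plate; hole within 10 mm of the light's line and 45 mm along it of the gap's middle; polished faces square to the light and block upright within 0.17 rad (all of step 1 and x of block_hole in the frame of light_axis between -0.01 and 0.01 m and y of block_hole in the frame of light_axis between -0.045 and 0.045 m and z of block_hole in the frame of light_axis between -0.01 and 0.01 m and angle between the x axis of block and the y axis of viewer, either way round below 0.17 rad and angle between block's own z axis and vertical below 0.17 rad and contact force between the fingers and block above 1 N and contact force between block and viewer below 0.05 N and contact force between block and analyser below 0.05 N and linear speed of block below 0.02 m/s); the arm keeps its last pose, push and grip.
It fails at once if the fingers touch the block's polished faces (contact force between the fingers and block_polished above 0.3 N).
It fails at once if another thing on the bench is moved by more than 30 mm (distance of any of diffuser, short_block, wood_block, wheel, axle_wheel, pliers, screwdriver, hammer from where it was at the start of the episode above 0.03 m).
It also fails if it takes over 58 s, if anything falls off the work surface, if the arm or the gripper's body presses on something with over 40 N, if the wrist force passes 120 N, or if a joint passes its speed limit or range.

## Robot

A 6-joint arm with a two-finger parallel gripper is mounted at the origin on the work surface. World frame = base frame: x ahead of the robot, y to its left, z up, the work surface at z = 0. Lengths are in m, angles in rad, forces in N, time in s.
With the tool pointing down it reaches from about 0.375 to 0.9 m from the base axis. Payload 3.1 kg.
Tool frame: the origin (TCP) lies at the very end of the fingers, on their centre line; the grasp point (between the pads) lies 19 mm behind it; z points along the fingers, y is the direction in which the jaws open and shut (so a half turn about z gives the same grasp; the last joint's range is limited). The gripper opens to 87 mm and grips with 3 to 60 N. Pads are 19 mm wide; open, the fingers measure 117 mm over their backs; the gripper's body (75 mm by 190 mm) begins 51 mm behind the grasp point.
Start: joints at [-1.431, 0.527, 1.433, -0, 1.181, -0.178], TCP at [0.196, -0.593, 0.2] pointing down, gripper open.
Joint ranges: [-3.08, 3.08], [-0.75, 2.2], [0.22, 2.44], [-1.43, 4.57], [0, 2.65], [-2.85, 2.85]. Speed limits (rad/s): [2.79, 2.79, 3.14, 3.14, 3.14, 3.14].

## Interface

Orientations are given as a unit quaternion [x, y, z, w].
In Python, from rig import robot, optics gives the robot as it stands.
- The arm moves only by the shell command python3 -m inch 'ROWS' [FORCE]. ROWS is JSON, a list of rows, each an object of numbers: "ax", "ay", "az": the turn, a rotation vector about the tool's x, y, z in rad; "dx", "dy", "dz": the shift along the tool's x, y, z in mm; "gripper": the opening in per cent of the stroke, from 0 (shut) to 100 (fully open). In form: [{"ax": .., "ay": .., "az": .., "dx": .., "dy": .., "dz": .., "gripper": ..}, ...]. A call has 1 to 8 rows; each row shifts and turns the commanded pose from where the row before left it, along the tool's axes as they then stand; what a row does not reach is not made up. A row lasts 1/10 s, in which the tool goes at most 50 mm and 8.59 degrees, less where a joint would pass 70% of its speed; a pose out of reach is approached as far as the arm can. A call with a gripper value outside its range is refused whole. The fingers move at their own pace and stop on an object; FORCE is the grip in N (left out, the last holds). Time passes only in rows, so rows that do not move let the fingers close. It gives the time, the measured TCP pose, the force and the opening at its end, in the units of the state.
- robot.get_obs(): the state, without advancing time (a new reading comes with each control period).
- optics.camera(name): name is "scene" or "side" or "wrist"; returns a dict with "img" (384x512x3 uint8, red, green, blue), "depth" (384x512 float32, m along the optical axis (not along the pixel's ray), 0 where there is no reading), "camera_matrix" (3x3 intrinsics, pixels), "k1" (the pictures are not rectified: a ray, as slopes to the right and down, at radius r is drawn at 1 + k1 r^2 times it, then the intrinsics apply), "position" and "attitude" of the camera in the world. Camera axes: x right, y up, looking along -z (the intrinsics and any distortion apply to the point x, -y, -z); pixel columns grow to the right and rows downward; lengths in m; the calibration is good to about 2 mm. A picture is of the moment at which its call begins.
- robot.hand_in(): hands the job in, once; it reports no verdict.
The state is a dict: "time": time; "q": joint angles; "joint_velocities": joint speeds; "joint_torque": joint torques, N m; "position": TCP position; "tool_rot": TCP orientation; "ft_force": force on the tool from outside, world axes, zero at the start; "moment": the same for the moment, N m; "grip_width": finger opening in m.
Only numpy, scipy, OpenCV 4.12 (cv2) and the standard library are available. Lean on these libraries where they do the work, as an engineer would, in place of code of your own. Each camera call takes 0.05 s, during which the arm holds its last target.

## Working session

There is one attempt and no reset: what is moved stays moved. The work goes in short steps, Python scripts to look and compute and a shell command to move; the robot and the scene stay as the last step left them, time stands still between calls to the robot, and variables do not carry over. Pictures are saved under pics/ and viewed, and the job is handed in when it is done.

```bash
ls; mkdir -p pics; python3 - <<'E'
from rig import robot, optics
import cv2,numpy as np
o=robot.get_obs();print(o)
for n in["scene","side","wrist"]:
    c=optics.camera(n);cv2.imwrite(f"pics/{n}0.png",c["img"][:,:,::-1]);np.savez(f"{n}0.npz",**c)
    print(n,c["camera_matrix"],c["k1"],c["position"],c["attitude"],c["depth"].min(),c["depth"].max())
E
```

```text
pics
{'time': 0.0, 'q': array([-1.43049549e+00,  5.28483237e-01,  1.43390596e+00, -3.31071549e-05,
        1.18138929e+00, -1.78514282e-01]), 'joint_velocities': array([-0.00034592,  0.00082052,  0.00182249, -0.00065518, -0.00063315,
       -0.00121433]), 'joint_torque': array([ 8.98497728e-04, -4.40037811e+01, -1.76589292e+01,  6.34015328e-02,
        5.84775140e-02, -1.65675478e-04]), 'position': array([ 0.19579943, -0.59271266,  0.19946004]), 'tool_rot': array([ 9.87319907e-01,  1.58739432e-01,  5.57619213e-06, -1.09301060e-03]), 'ft_force': array([ 0.00621214,  0.93556592, -0.10573837]), 'moment': array([-0.01680118,  0.00533694,  0.03954943]), 'grip_width': 0.08718686543205054}
scene [[352.70800829   0.         253.42258816]
 [  0.         352.70800829 188.60461818]
 [  0.           0.           1.        ]] -0.09922499475275956 [ 1.17118613 -0.26220191  0.994851  ] [0.27776974 0.16974579 0.49426581 0.80605934] 0.0 3.5618527
side [[457.16748136   0.         261.60536686]
 [  0.         457.16748136 192.54844646]
 [  0.           0.           1.        ]] 0.047491082785042535 [0.24601788 0.96368826 1.08187897] [-0.07224433  0.37451263  0.90925878 -0.16664188] 0.0 3.6386487
wrist [[267.85868619   0.         249.09136967]
 [  0.         267.85868619 191.89552952]
 [  0.           0.           1.        ]] -0.049056205719147934 [ 0.2724913  -0.56713599  0.38344324] [-0.12084589  0.08874721 -0.57934146  0.80117643] 0.0 1.2127432
```

View pics/scene0.png

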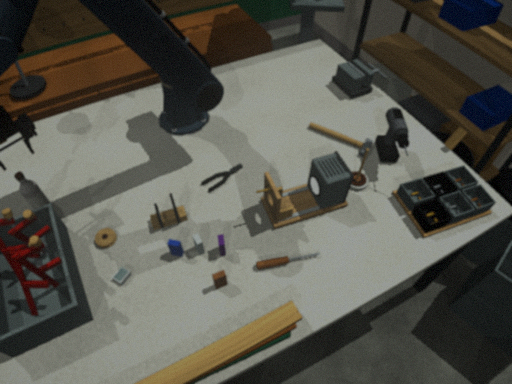

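View pics/side0.png

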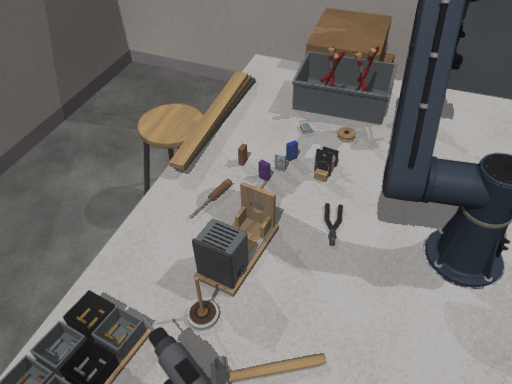

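View pics/wrist0.png

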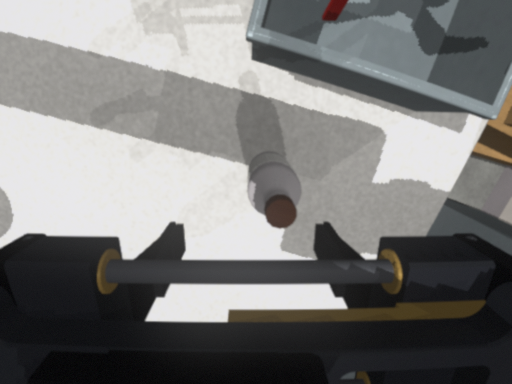

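The scene view shows the viewer at about (305,195), lamp to the right, the rack at (168,217), and block candidates at (175,247) blue, (197,243) clear and (222,245) purple. I'll enlarge these areas.

```bash
cat > h.py <<'E'
import numpy as np,cv2
from scipy.spatial.transform import Rotation as R
def load(n): return dict(np.load(n+".npz"))
def rays(c,uv):
    uv=np.asarray(uv,float).reshape(-1,2);K=c["camera_matrix"];k=float(c["k1"])
    d=(uv-K[:2,2])/[K[0,0],K[1,1]]
    s=d.copy()
    for _ in range(30): s=d/(1+k*(s**2).sum(1,keepdims=True))
    dirs=np.c_[s[:,0],-s[:,1],-np.ones(len(s))]
    return c["position"],R.from_quat(c["attitude"]).apply(dirs)
def onz(c,uv,z):
    p,d=rays(c,uv); return p+d*((z-p[2])/d[:,2])[:,None]
def proj(c,P):
    P=np.asarray(P,float).reshape(-1,3)
    q=R.from_quat(c["attitude"]).inv().apply(P-c["position"])
    s=np.c_[q[:,0]/-q[:,2],-q[:,1]/-q[:,2]]
    s=s*(1+float(c["k1"])*(s**2).sum(1,keepdims=True))
    K=c["camera_matrix"]; return s*[K[0,0],K[1,1]]+K[:2,2]
def cloud(c):
    h,w=c["depth"].shape
    v,u=np.mgrid[:h,:w]
    p,d=rays(c,np.c_[u.ravel(),v.ravel()])
    P=p+d*c["depth"].reshape(-1,1)
    P[c["depth"].ravel()<=0]=np.nan
    return P.reshape(h,w,3)
def tri(cs,uvs):
    A=np.zeros((3,3));b=np.zeros(3)
    for c,uv in zip(cs,uvs):
        p,d=rays(c,uv);d=d[0]/np.linalg.norm(d[0]);M=np.eye(3)-np.outer(d,d);A+=M;b+=M@p
    X=np.linalg.solve(A,b)
    return X,[np.round(proj(c,X)[0]-uv,1) for c,uv in zip(cs,uvs)]
def crop(c,box,f,name):
    u0,v0,u1,v1=box
    im=c["img"][v0:v1,u0:u1,::-1]
    cv2.imwrite(name,cv2.resize(np.ascontiguousarray(im),None,fx=f,fy=f,interpolation=cv2.INTER_CUBIC))
E
python3 - <<'E'
from h import *
s=load("scene0");d=load("side0")
crop(s,(90,150,250,270),5,"pics/s_a.png");crop(s,(230,130,360,230),6,"pics/s_v.png")
crop(d,(220,115,360,215),5,"pics/d_a.png");crop(d,(180,170,290,290),5,"pics/d_v.png")
E
```

```text
(no output)
```

View pics/s_a.png

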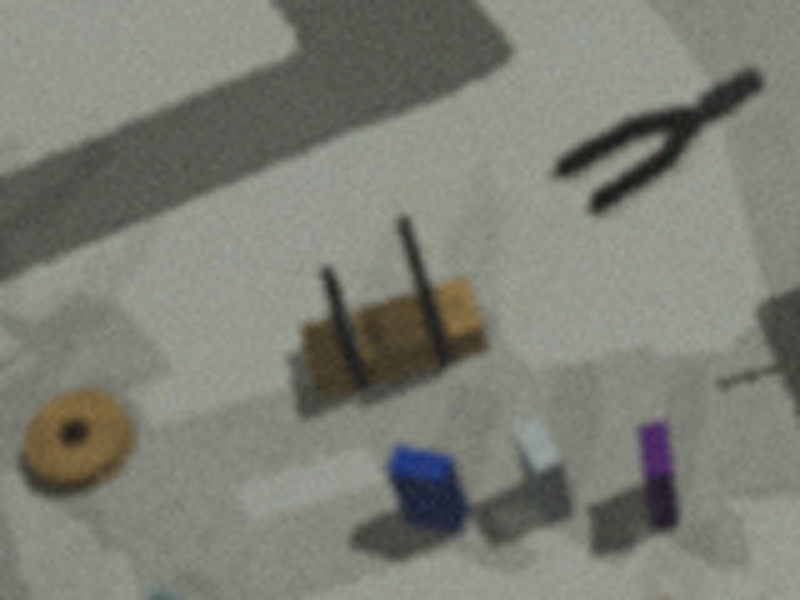

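View pics/s_v.png

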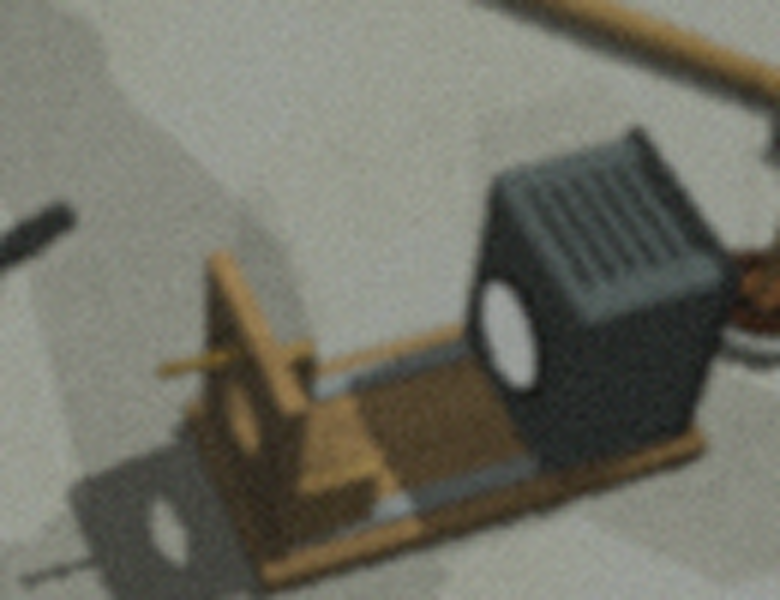

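View pics/d_a.png

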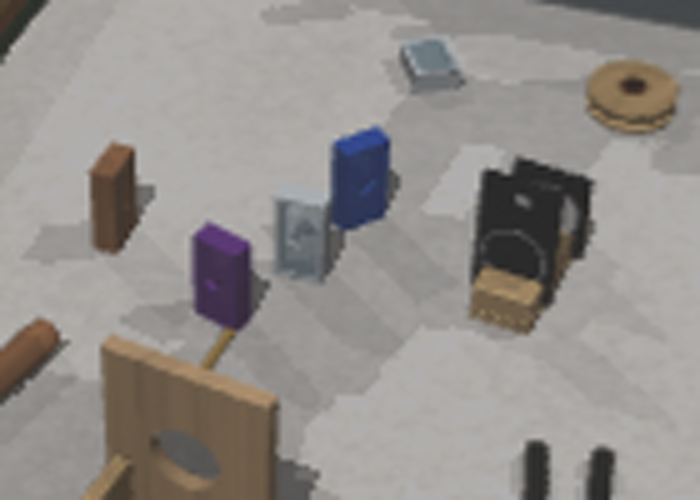

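View pics/d_v.png

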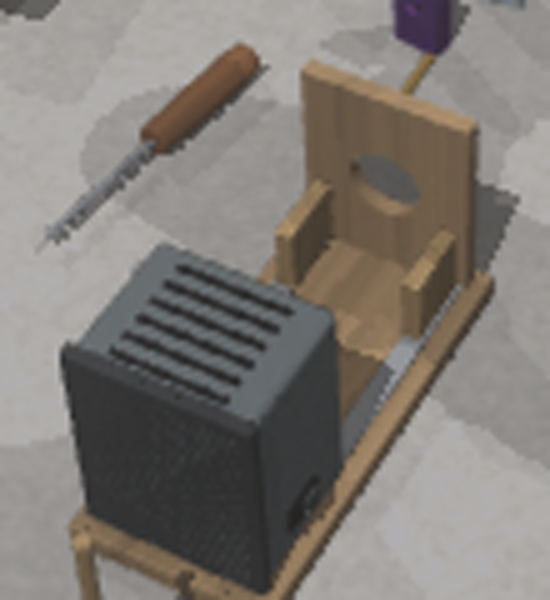

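Candidates for the block: blue (175,247), purple (222,245), wooden (219,279) and colourless clear (197,243 scene; 281,162 side). The clear one with the hole is the right one. Of the plates, the one nearer the viewer (side 322,158) has the eye and the dark round filter. The other one carries a white disc.

```bash
python3 - <<'E'
from h import *
for n in["scene0","side0"]:
    c=load(n);P=cloud(c)
    bx=dict(scene0=dict(lamp=(305,145,360,205),board=(255,165,305,225),rack=(140,185,195,235),clear=(185,230,212,258)),side0=dict(lamp=(185,215,255,290),board=(235,180,280,240),rack=(305,140,345,185),clear=(272,148,290,175)))[n]
    print(n,"table z",np.nanmedian(P[240:260,130:160,2]) if n=="scene0" else np.nanmedian(P[205:215,290:310,2]))
    for k,(a,b,e,f) in bx.items():
        Q=P[b:f,a:e].reshape(-1,3);Q=Q[~np.isnan(Q[:,0])]
        h=np.histogram(Q[:,2],bins=np.arange(0,.2,.01))[0]
        print(k,"zmax",np.round(np.percentile(Q[:,2],[98,100]),4),h)
        zt=dict(lamp=(.155,.17),board=(.149,.16),rack=(.09,.12),clear=(.055,.08))[k]
        q=Q[(Q[:,2]>zt[0])&(Q[:,2]<zt[1])]
        if len(q)>4:
            r=cv2.minAreaRect((q[:,:2]*1000).astype(np.float32));print("  n",len(q),"medz",np.median(q[:,2]).round(4),"rect mm",np.round(r[0],1),np.round(r[1],1),round(r[2],1))
E
```

```text
scene0 table z 0.0012109664010752086
lamp zmax [0.1637 0.1673] [728 198 150  52  69  71  74  84  82  83  78  99  88  87  93 334 520   0
   0]
  n 801 medz 0.1607 rect mm [626.  295.3] [ 94.5 116.7] 84.7
board zmax [0.1554 0.1591] [869 570 282  56  54  66 123  38  25  19  29  34  31  36  71 126   0   0
   0]
  n 129 medz 0.1554 rect mm [599.7  94.7] [ 12.6 109.7] 82.7
rack zmax [0.0761 0.1071] [1329   52  175  202   14   11   18   44    6    7   38    0    0    0
    0    0    0    0    0]
  n 45 medz 0.1039 rect mm [ 474.9 -195.3] [ 8.  56.5] 84.1
clear zmax [0.0717 0.0736] [313  13  12  14  12  17  36  42   0   0   0   0   0   0   0   0   0   0
   0]
  n 85 medz 0.0699 rect mm [ 620.7 -171.9] [37.1 18.3] 2.3
side0 table z 0.0008811192325742789
lamp zmax [0.1644 0.1756] [1016  511  386  119  128  143  130  115  116  119  120  123  132  137
  129  444  887   10    0]
  n 1244 medz 0.1612 rect mm [628.4 346.5] [193.7 113.9] 82.5
board zmax [0.1606 0.1658] [527 300 242  80 104 110 186  88  48  50  60  73  93  82 118 214  62   0
   0]
  n 224 medz 0.156 rect mm [574.1 164.8] [102.3 232.8] 18.8
rack zmax [0.1016 0.1089] [807  45  83  91  51  51  67  79  39  26  48   0   0   0   0   0   0   0
   0]
  n 74 medz 0.1015 rect mm [ 474.1 -190.3] [18.7 55.5] 88.3
clear zmax [0.0727 0.0753] [188  35  31  33  34  28  33  30   0   0   0   0   0   0   0   0   0   0
   0]
  n 79 medz 0.0685 rect mm [ 619.4 -189.9] [35.7 66.8] 3.5
```

```bash
python3 - <<'E'
from h import *
s=load("scene0");d=load("side0")
X,e=tri([s,d],[(257,191.5),(266.4,181.6)]);print("pegtip tri",X,e)
yh=np.array([np.cos(np.radians(82.6)),np.sin(np.radians(82.6)),0]);xh=np.array([yh[1],-yh[0],0])
O=np.array([.5997,.0947,0])+.081*yh;print("O",O)
V=lambda x,y,z:O+x*xh+y*yh+np.array([0,0,z])
print("pred tip",V(0,-.1355,.1423))
for c,n in((s,"s"),(d,"d")):
    im=c["img"][:,:,::-1].copy()
    pts=[V(0,-.132,.142),V(0,-.087,.1375)]+[V(a,b,.155) for a in(-.055,.055) for b in(-.087,-.075)]+[V(a,.075,.162) for a in(-.056,.056)]+[V(a,b,.018) for a in(-.065,.065) for b in(-.1375,.1375)]
    pts+= [V(.024*np.cos(t),-.075,.085+.024*np.sin(t)) for t in np.linspace(0,6.28,9)] if n=="d" else [V(.030*np.cos(t),.075,.085+.03*np.sin(t)) for t in np.linspace(0,6.28,9)]
    uv=proj(c,pts)
    b=(230,130,360,230) if n=="s" else (180,170,290,290)
    f=6 if n=="s" else 5
    im=cv2.resize(np.ascontiguousarray(im[b[1]:b[3],b[0]:b[2]]),None,fx=f,fy=f,interpolation=cv2.INTER_CUBIC)
    for u,v in uv: cv2.circle(im,(int((u+.5-b[0])*f),int((v+.5-b[1])*f)),3,(0,0,255),-1)
    cv2.imwrite(f"pics/ov_{n}.png",im)
# cross-cloud checks
for n,z in(("scene0",.095),("side0",.099)):
    P=cloud(load(n));Q=P[130:235,130:350].reshape(-1,3)
    q=Q[(Q[:,2]>z)&(Q[:,2]<.112)&(abs(Q[:,0]-.475)<.05)&(abs(Q[:,1]+.195)<.02)];r=cv2.minAreaRect((q[:,:2]*1000).astype(np.float32));print(n,len(q),r,q.mean(0))
    q=Q[(Q[:,2]>.066)&(Q[:,2]<.076)&(abs(Q[:,0]-.62)<.03)&(abs(Q[:,1]+.172)<.025)];r=cv2.minAreaRect((q[:,:2]*1000).astype(np.float32));print(n,len(q),r,q.mean(0))
E
```

```text
pegtip tri [0.59025629 0.04513974 0.14063133] [array([-0.5, -0.3]), array([-0.5,  0.2])]
O [0.61013244 0.17502536 0.        ]
pred tip [0.59268064 0.04065392 0.1423    ]
scene0 42 ((474.95709228515625, -195.2909698486328), (7.845283031463623, 56.490325927734375), 85.19715118408203) [ 0.47766947 -0.19555713  0.10380103]
scene0 6 ((604.2608032226562, -169.3029022216797), (9.469886779785156, 2.771695375442505), 81.17176818847656) [ 0.60403612 -0.16842116  0.07122717]
side0 50 ((474.1031188964844, -190.3113555908203), (18.683422088623047, 55.279144287109375), 88.3298568725586) [ 0.47376611 -0.19075805  0.10376876]
side0 47 ((618.1866455078125, -168.5578155517578), (35.612369537353516, 23.130128860473633), 5.330544471740723) [ 0.61821475 -0.16788413  0.0708764 ]
```

View pics/ov_s.png

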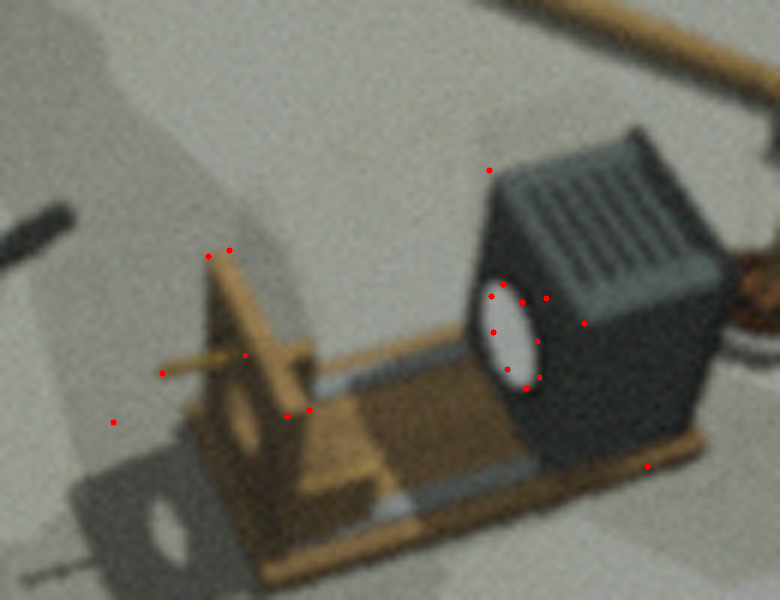

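View pics/ov_d.png

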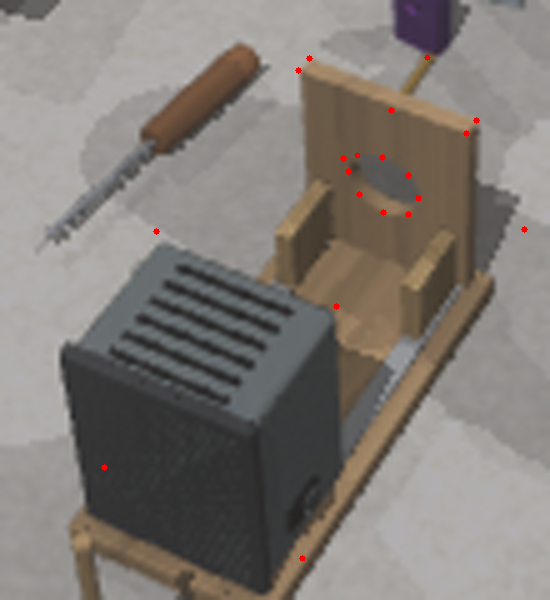

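Depth tops match the given sizes (board top 12.6×110 at z 0.155, plate top 8×56.5 at 0.104, block top 37×18 at 0.070). The side view disagrees by about 3 mm, so I'll refine with the wrist camera. First I turn to the plate's yaw.

```bash
python3 -m inch '[{"az":-0.1435},{"az":-0.1435},{"az":-0.1435},{"az":-0.1435},{"az":-0.1435},{"az":-0.1435},{"az":-0.1435},{"az":-0.1435}]'
cat > st.py <<'E'
import sys,numpy as np
from rig import robot
from scipy.spatial.transform import Rotation as R
o=robot.get_obs();r=R.from_quat(o["tool_rot"]);M=r.as_matrix()
print("t",round(o["time"],2),"p",np.round(o["position"]*1000,1),"psi",round(np.degrees(np.arctan2(M[1,0],M[0,0])),2),"down",np.round(M[:,2],4),"F",np.round(o["ft_force"],1),"w",round(o["grip_width"]*1000,1))
a=[float(v) for v in sys.argv[1:]]
if a: print("to target tool mm:",np.round(M.T@(np.array(a[:3])-o["position"]*1000),1))
E
python3 st.py 474 -194 200
```

```text
t 0.15 p [ 195.8 -592.9  199.7] psi 18.27 down [-2.0e-04  1.7e-03 -1.0e+00] F [-0.3  0.2 -0. ] w 86.9
to target tool mm: [ 3.892e+02 -2.916e+02  3.000e-01]invalid input
```

```bash
python3 -m inch '[{"ax":0,"ay":0,"az":-0.1435,"dx":0,"dy":0,"dz":0,"gripper":100},{"ax":0,"ay":0,"az":-0.1435,"dx":0,"dy":0,"dz":0,"gripper":100},{"ax":0,"ay":0,"az":-0.1435,"dx":0,"dy":0,"dz":0,"gripper":100},{"ax":0,"ay":0,"az":-0.1435,"dx":0,"dy":0,"dz":0,"gripper":100},{"ax":0,"ay":0,"az":-0.1435,"dx":0,"dy":0,"dz":0,"gripper":100},{"ax":0,"ay":0,"az":-0.1435,"dx":0,"dy":0,"dz":0,"gripper":100},{"ax":0,"ay":0,"az":-0.1435,"dx":0,"dy":0,"dz":0,"gripper":100},{"ax":0,"ay":0,"az":-0.1435,"dx":0,"dy":0,"dz":0,"gripper":100}]'
python3 st.py 474 -194 200
```

```text
time: 0.95
position: [0.1959, -0.5931, 0.2]
tool_rot: [0.741, 0.672, 0.0, -0.0]
ft_force: [0.2, -0.3, 1.1]
grip_width: 0.0871
t 0.95 p [ 195.9 -593.1  200. ] psi 84.38 down [-2.e-04  1.e-03 -1.e+00] F [ 0.2 -0.3  1.1] w 87.1
to target tool mm: [4.244e+02 2.377e+02 4.000e-01]
```

```bash
python3 -m inch '[{"ax":0,"ay":0,"az":0,"dx":35.4,"dy":19.8,"dz":0,"gripper":100},{"ax":0,"ay":0,"az":0,"dx":35.4,"dy":19.8,"dz":0,"gripper":100},{"ax":0,"ay":0,"az":0,"dx":35.4,"dy":19.8,"dz":0,"gripper":100},{"ax":0,"ay":0,"az":0,"dx":35.4,"dy":19.8,"dz":0,"gripper":100},{"ax":0,"ay":0,"az":0,"dx":35.4,"dy":19.8,"dz":0,"gripper":100},{"ax":0,"ay":0,"az":0,"dx":35.4,"dy":19.8,"dz":0,"gripper":100},{"ax":0,"ay":0,"az":0,"dx":35.4,"dy":19.8,"dz":0,"gripper":100},{"ax":0,"ay":0,"az":0,"dx":35.4,"dy":19.8,"dz":0,"gripper":100}]' >/dev/null
python3 -m inch '[{"ax":0,"ay":0,"az":0,"dx":35.4,"dy":19.8,"dz":0,"gripper":100},{"ax":0,"ay":0,"az":0,"dx":35.4,"dy":19.8,"dz":0,"gripper":100},{"ax":0,"ay":0,"az":0,"dx":35.4,"dy":19.8,"dz":0,"gripper":100},{"ax":0,"ay":0,"az":0,"dx":30,"dy":19.8,"dz":0,"gripper":100},{"ax":0,"ay":0,"az":0,"dx":0,"dy":0,"dz":0,"gripper":100}]'
python3 st.py 474 -194 200; python3 - <<'E'
from rig import robot, optics
from h import *
c=optics.camera("wrist");np.savez("w1.npz",**c);cv2.imwrite("pics/w1.png",c["img"][:,:,::-1])
print(proj(c,[[.4749,-.1953,.104],[.4740,-.1903,.104]]))
P=cloud(c);q=P.reshape(-1,3);q=q[(q[:,2]>.097)&(q[:,2]<.115)&(abs(q[:,0]-.475)<.04)&(abs(q[:,1]+.195)<.03)]
print(len(q));r=cv2.minAreaRect((q[:,:2]*1000).astype(np.float32));print(r,np.median(q,0))
E
```

```text
time: 2.25
position: [0.4776, -0.1975, 0.2003]
tool_rot: [0.741, 0.671, 0.001, -0.0]
ft_force: [-0.6, 0.1, -0.7]
grip_width: 0.0869
t 2.25 p [ 477.6 -197.5  200.3] psi 84.33 down [ 8.0e-04  1.2e-03 -1.0e+00] F [-0.6  0.1 -0.7] w 86.9
to target tool mm: [ 3.2 -3.9  0.3]
[[247.47452134 185.98283151]
 [246.18095738 181.64056423]]
435
((473.0265808105469, -192.7516326904297), (8.065839767456055, 55.77631378173828), 83.98885345458984) [ 0.47225865 -0.19224633  0.10324083]
```

View pics/w1.png

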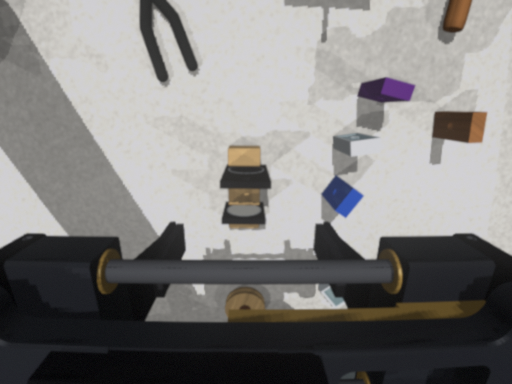

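The wrist view shows the tall plate's top edge at (246,178) and the white-disc plate at (244,213). The wrist depth gives the plate top centre at (473.0,-192.8) and yaw 84.0°, within 2 mm of the mean of the other views. Next I line up and go down over its two sides.

```bash
python3 -m inch '[{"ax":0,"ay":0,"az":0,"dx":4.1,"dy":-4.8,"dz":0,"gripper":100},{"ax":0,"ay":0,"az":0,"dx":0,"dy":0,"dz":30,"gripper":100},{"ax":0,"ay":0,"az":0,"dx":0,"dy":0,"dz":30,"gripper":100},{"ax":0,"ay":0,"az":0,"dx":0,"dy":0,"dz":28,"gripper":100},{"ax":0,"ay":0,"az":0,"dx":0,"dy":0,"dz":28,"gripper":100},{"ax":0,"ay":0,"az":0,"dx":0,"dy":0,"dz":22,"gripper":100},{"ax":0,"ay":0,"az":0,"dx":0,"dy":0,"dz":0,"gripper":100},{"ax":0,"ay":0,"az":0,"dx":0,"dy":0,"dz":0,"gripper":100}]'
python3 st.py 473.2 -193 62; python3 - <<'E'
from rig import robot, optics
from h import *
c=optics.camera("wrist");np.savez("w2.npz",**c);cv2.imwrite("pics/w2.png",c["img"][:,:,::-1])
P=cloud(c);q=P.reshape(-1,3);q=q[(q[:,2]>.097)&(q[:,2]<.110)&(abs(q[:,0]-.475)<.035)&(abs(q[:,1]+.195)<.02)]
print(len(q));r=cv2.minAreaRect((q[:,:2]*1000).astype(np.float32));print(r,np.median(q,0))
E
```

```text
time: 3.1
position: [0.4706, -0.1972, 0.0625]
tool_rot: [0.743, 0.669, -0.0, -0.0]
ft_force: [0.2, 0.2, -0.3]
grip_width: 0.0868
t 3.1 p [ 470.6 -197.2   62.5] psi 83.94 down [-9.e-04  5.e-04 -1.e+00] F [ 0.2  0.2 -0.3] w 86.8
to target tool mm: [4.4 2.1 0.5]
1558
((472.8863525390625, -193.05020141601562), (9.216983795166016, 55.61273956298828), 83.81687927246094) [ 0.47282476 -0.19184107  0.1032779 ]
```

View pics/w2.png

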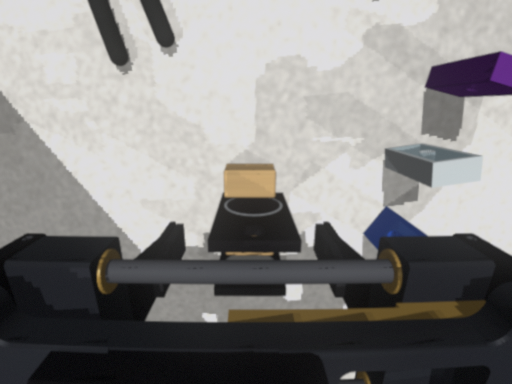

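The plate sits between the fingers with its eye at (254,233); the tool is about 4 mm short along tool x. Correct that, then close.

```bash
python3 -m inch '[{"ax":0,"ay":0,"az":0,"dx":4.4,"dy":2.1,"dz":0,"gripper":100},{"ax":0,"ay":0,"az":0,"dx":0,"dy":0,"dz":0,"gripper":100}]'
python3 st.py 473.2 -193 62
```

```text
time: 3.35
position: [0.4748, -0.1924, 0.0637]
tool_rot: [0.743, 0.669, 0.0, 0.001]
ft_force: [0.1, -0.8, 0.4]
grip_width: 0.0872
t 3.35 p [ 474.8 -192.4   63.7] psi 84.05 down [ 0.0021 -0.0013 -1.    ] F [ 0.1 -0.8  0.4] w 87.2
to target tool mm: [-0.8 -1.5  1.7]
```

```bash
python3 -m inch '[{"ax":0,"ay":0,"az":0,"dx":0,"dy":0,"dz":0,"gripper":50},{"ax":0,"ay":0,"az":0,"dx":0,"dy":0,"dz":0,"gripper":50},{"ax":0,"ay":0,"az":0,"dx":0,"dy":0,"dz":0,"gripper":50},{"ax":0,"ay":0,"az":0,"dx":0,"dy":0,"dz":0,"gripper":50},{"ax":0,"ay":0,"az":0,"dx":0,"dy":0,"dz":0,"gripper":50}]' 25
python3 st.py 473.2 -193 62;  python3 -c "
from rig import robot
import numpy as np
for i in range(3): print(robot.get_obs()['time'],robot.get_obs()['position'])"
```

```text
time: 3.85
position: [0.474, -0.1923, 0.0624]
tool_rot: [0.743, 0.669, -0.0, -0.0]
ft_force: [-0.8, -0.1, 0.4]
grip_width: 0.0559
t 3.85 p [ 474.  -192.3   62.4] psi 84.04 down [-1.e-04  0.e+00 -1.e+00] F [-0.8 -0.1  0.4] w 55.9
to target tool mm: [-0.8 -0.7  0.4]
3.85 [ 0.47395886 -0.19225502  0.06242407]
3.85 [ 0.47395886 -0.19225502  0.06242407]
3.85 [ 0.47395886 -0.19225502  0.06242407]
```

Gripped at 55.9 mm (plate is 56). Lift out.

```bash
python3 -m inch '[{"ax":0,"ay":0,"az":0,"dx":0,"dy":0,"dz":-20,"gripper":50},{"ax":0,"ay":0,"az":0,"dx":0,"dy":0,"dz":-25,"gripper":50},{"ax":0,"ay":0,"az":0,"dx":0,"dy":0,"dz":-25,"gripper":50},{"ax":0,"ay":0,"az":0,"dx":0,"dy":0,"dz":-25,"gripper":50},{"ax":0,"ay":0,"az":0,"dx":0,"dy":0,"dz":-20,"gripper":50},{"ax":0,"ay":0,"az":0,"dx":0,"dy":0,"dz":0,"gripper":50}]'
python3 st.py; python3 - <<'E'
from rig import robot, optics
from h import *
for n in("wrist","scene","side"):
    c=optics.camera(n);np.savez(n[:2]+"3.npz",**c);cv2.imwrite(f"pics/{n}3.png",c["img"][:,:,::-1])
E
```

```text
time: 4.45
position: [0.4756, -0.1933, 0.1798]
tool_rot: [0.743, 0.669, 0.001, 0.003]
ft_force: [1.0, 0.2, -1.2]
grip_width: 0.0554
t 4.45 p [ 475.6 -193.3  179.8] psi 84.05 down [ 0.005  -0.0035 -1.    ] F [ 1.   0.2 -1.2] w 55.4
```

View pics/wrist3.png

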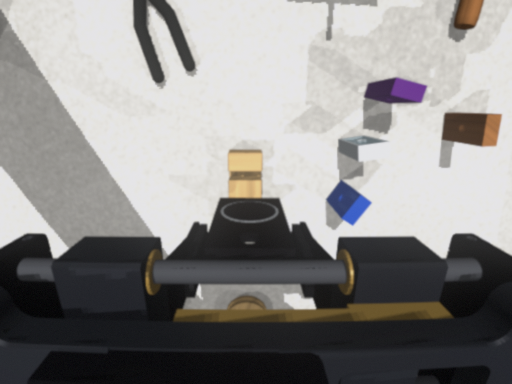

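View pics/side3.png

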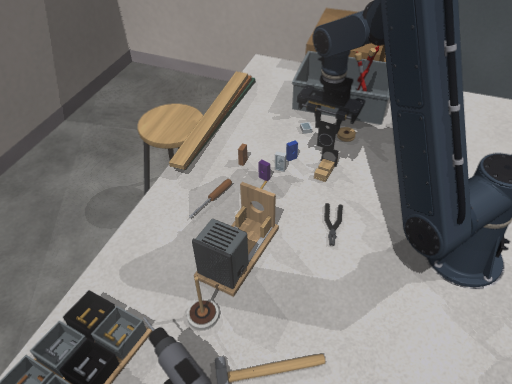

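The plate is held square in the fingers and clear of the rack. The diffuser's slot piece is undisturbed (side 328,160). Next I carry it to just in front of the peg.

```bash
python3 -m inch '[{"ax":0,"ay":0,"az":0,"dx":20,"dy":8,"dz":0,"gripper":50},{"ax":0,"ay":0,"az":0,"dx":30,"dy":12,"dz":0,"gripper":50},{"ax":0,"ay":0,"az":0,"dx":32,"dy":13,"dz":0,"gripper":50},{"ax":0,"ay":0,"az":0,"dx":32,"dy":13,"dz":0,"gripper":50},{"ax":0,"ay":0,"az":0,"dx":32,"dy":13,"dz":0,"gripper":50},{"ax":0,"ay":0,"az":0,"dx":32,"dy":13,"dz":0,"gripper":50},{"ax":0,"ay":0,"az":0.025,"dx":26,"dy":10,"dz":0,"gripper":50},{"ax":0,"ay":0,"az":0,"dx":18,"dy":8,"dz":0,"gripper":50}]' >/dev/null
python3 -m inch '[{"ax":0,"ay":0,"az":0,"dx":0,"dy":0,"dz":20,"gripper":50},{"ax":0,"ay":0,"az":0,"dx":0,"dy":0,"dz":20,"gripper":50},{"ax":0,"ay":0,"az":0,"dx":0,"dy":0,"dz":0,"gripper":50},{"ax":0,"ay":0,"az":0,"dx":0,"dy":0,"dz":0,"gripper":50}]'
python3 st.py 588.8 20.8 112; python3 - <<'E'
from rig import robot, optics
from h import *
for n in("wrist","scene","side"):
    c=optics.camera(n);np.savez(n[:2]+"4.npz",**c);cv2.imwrite(f"pics/{n}4.png",c["img"][:,:,::-1])
    if n=="scene": crop(c,(220,110,350,220),6,"pics/s4.png")
    if n=="side": crop(c,(210,130,320,240),5,"pics/d4.png")
E
```

```text
time: 5.8
position: [0.5859, 0.019, 0.136]
tool_rot: [0.751, 0.66, -0.001, -0.001]
ft_force: [0.8, -0.4, -0.4]
grip_width: 0.0556
t 5.8 p [585.9  19.  136. ] psi 82.6 down [-3.4e-03  6.0e-04 -1.0e+00] F [ 0.8 -0.4 -0.4] w 55.6
to target tool mm: [ 2.1  2.7 24. ]
```

View pics/wrist4.png

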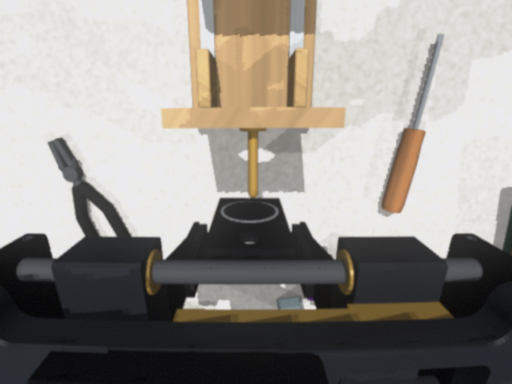

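View pics/s4.png

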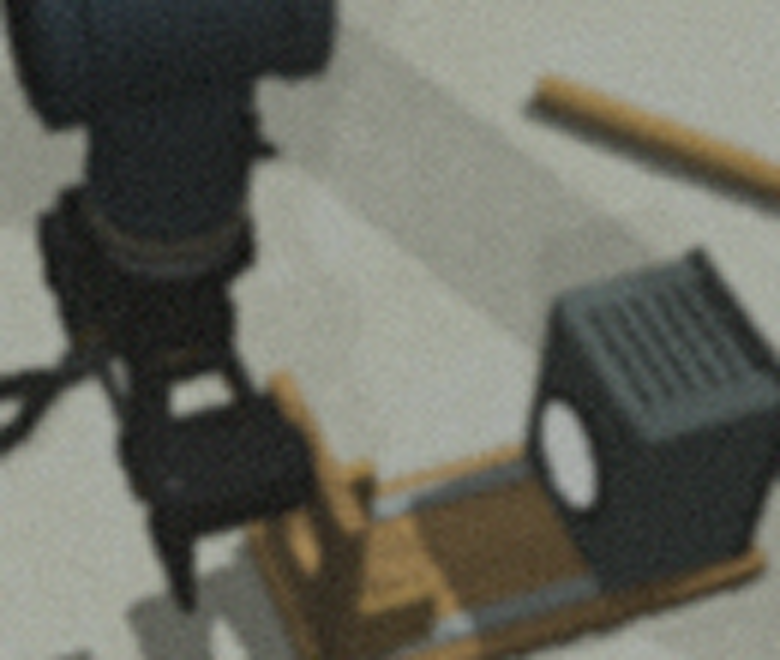

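View pics/d4.png

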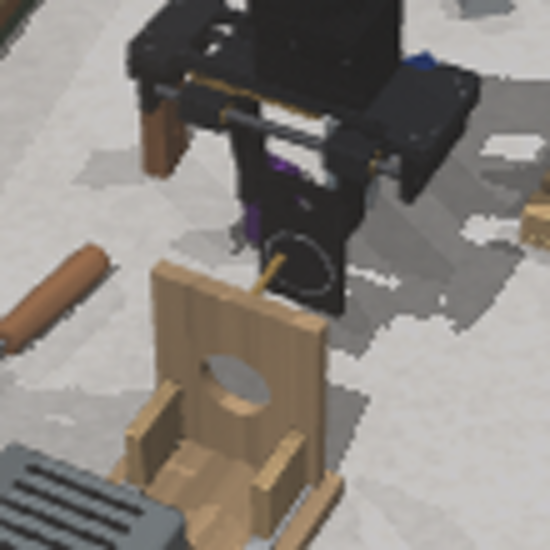

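```bash
python3 - <<'E'
from h import *
c=load("wr4");P=cloud(c)
Q=P.reshape(-1,3)
b=Q[(abs(Q[:,2]-.155)<.008)&(abs(Q[:,0]-.6)<.09)&(abs(Q[:,1]-.095)<.03)]
r=cv2.minAreaRect((b[:,:2]*1000).astype(np.float32));print("board",len(b),r,np.median(b,0))
# peg: brass mask
hsv=cv2.cvtColor(c["img"],cv2.COLOR_RGB2HSV)
for v in range(132,198,6):
    row=P[v,245:266];m=(row[:,2]>.12)&(row[:,2]<.16)
    if m.any(): print(v,np.where(m)[0]+245, np.round(np.median(row[m],0)*1000,1))
for v in range(196,262,4):
    row=P[v,205:295];m=(row[:,2]>.05)&(row[:,2]<.2)
    if m.any(): print("plate",v,m.sum(),np.round(np.median(row[m],0)*1000,1),np.round(row[m].min(0)*1000,1),np.round(row[m].max(0)*1000,1))
crop(c,(190,110,320,260),5,"pics/w4c.png")
E
```

```text
board 3835 ((596.9412841796875, 94.8709487915039), (13.329573631286621, 110.83008575439453), 82.83489227294922) [0.59691514 0.09561407 0.15461649]
132 [248 249 250 251 252 253 254 255 256 257] [595.8  85.9 140.5]
138 [248 249 250 251 252 253 254 255 256 257] [595.3  82.1 140.9]
144 [248 249 250 251 252 253 254 255 256 257] [594.8  78.2 140.9]
150 [248 249 250 251 252 253 254 255 256 257] [594.3  74.3 141.5]
156 [248 249 250 251 252 253 254 255 256 257] [593.8  70.4 142.1]
162 [248 249 250 251 252 253 254 255 256 257] [593.3  66.4 141.9]
168 [248 249 250 251 252 253 254 255 256 257] [592.8  62.4 143.1]
174 [248 249 250 251 252 253 254 255 256 257] [592.3  58.4 143.3]
180 [248 249 250 251 252 253 254 255 256 257] [591.8  54.4 143.3]
186 [248 249 250 251 252 253 254 255 256 257] [591.2  50.2 143.7]
192 [248 249 250 251 252 253 254 255 256 257] [590.7  46.  144. ]
plate 196 6 [590.3  43.1 143.4] [588.6  42.7 142.9] [592.   43.5 145. ]
plate 200 60 [584.4  22.1  89.9] [557.8  18.2  88.3] [612.9  25.8  91. ]
plate 204 64 [585.4  22.5 101.9] [558.   18.6  99.4] [612.5  25.5 103.7]
plate 208
[... 239 characters left out ...]
. ] [557.6  18.  134.2] [613.2  26.  137.7]
plate 224 83 [585.1  22.3 142.8] [557.5  18.1 141.4] [615.4  32.9 159.6]
plate 228 86 [585.5  22.3 149.7] [558.3  18.2 148.2] [614.4  32.8 165.4]
plate 232 90 [585.5  22.  156. ] [557.9  18.2 154.4] [613.4  31.3 171.7]
plate 236 90 [585.1  20.3 161.5] [558.   17.9 154.2] [613.2  29.1 171.8]
plate 240 89 [585.1  20.2 167.2] [557.9  15.4 154.6] [612.9  26.1 172.1]
plate 244 88 [585.6  22.  172.7] [558.6  18.1 171.5] [612.7  25.8 173.9]
plate 248 89 [585.3  21.8 177.1] [559.3  18.2 175.9] [611.8  25.4 178.8]
plate 252 90 [585.2  19.1 177.2] [559.   15.1 176.1] [611.7  23.1 178.6]
plate 256 90 [584.8  16.3 177.2] [558.1  12.5 175.4] [611.5  19.7 178.6]
```

View pics/w4c.png

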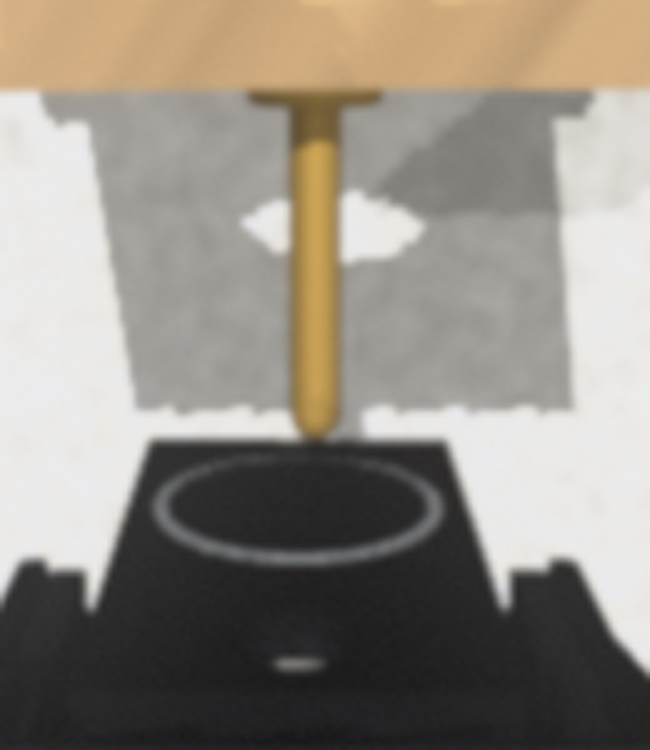

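Peg tip at (253,195) sits about 2 mm to the right of the plate centre, and the peg's line runs at 82.7°. In wrist depth the plate top is at 177.5 mm, so the eye is at about 163.5. The peg axis is at 137.0 at the root and 140.5 at the tip. I need to lower 24 mm and shift +2.2 mm along tool y.

```bash
python3 -m inch '[{"ax":0,"ay":0,"az":0,"dx":0,"dy":2.2,"dz":8,"gripper":50},{"ax":0,"ay":0,"az":0,"dx":0,"dy":0,"dz":8,"gripper":50},{"ax":0,"ay":0,"az":0,"dx":0,"dy":0,"dz":8,"gripper":50},{"ax":0,"ay":0,"az":0,"dx":0,"dy":0,"dz":0,"gripper":50},{"ax":0,"ay":0,"az":0,"dx":0,"dy":0,"dz":0,"gripper":50}]'
cat > pl.py <<'E'
from rig import robot, optics
from h import *
import sys
c=optics.camera("wrist");np.savez(sys.argv[1]+".npz",**c);P=cloud(c);Q=P.reshape(-1,3)
p=robot.get_obs()["position"]
b=Q[(abs(Q[:,2]-.155)<.006)&(abs(Q[:,0]-.6)<.09)&(abs(Q[:,1]-.095)<.02)]
r=cv2.minAreaRect((b[:,:2]*1000).astype(np.float32));print("board",len(b),np.round(r[0],1),np.round(r[1],1),round(r[2],1))
yh=np.array([np.cos(np.radians(r[2])),np.sin(np.radians(r[2]))]);xh=np.array([yh[1],-yh[0]])
root=np.array(r[0])/1000-.006*yh
q=(Q[:,:2]-root);vx=q@xh*1000;vy=q@yh*1000;z=Q[:,2]*1000
m=(abs(vx)<3)&(vy>-52)&(vy<-3)&(z>135)&(z<152)&np.isfinite(z)
for a in range(-50,-3,9):
    k=m&(vy>=a)&(vy<a+9)
    if k.sum()>5: print("peg y",a+4,"n",k.sum(),"top z",np.percentile(z[k],80).round(1))
k=(abs(vx)<5)&(vy>-52)&(vy<-8)&(z>136)&(z<150);print("peg vx mean",vx[k].mean().round(2))
pv=(p[:2]-root)@np.c_[xh,yh]*1000;print("TCP vx,vy,z",pv.round(1),(p[2]*1000).round(1))
m=(abs(vx-pv[0])<30)&(abs(vy-pv[1])<9)&(z>p[2]*1000+36)&(z<p[2]*1000+48)
if m.sum(): print("plate top n",m.sum(),"z",np.median(z[m]).round(1),"vx",np.percentile(vx[m],[1,99]).round(1),"vy",np.percentile(vy[m],[2,98]).round(1))
crop(c,(190,100,320,250),5,"pics/%s.png"%sys.argv[1])
E
python3 st.py; python3 pl.py w5
```

```text
time: 6.45
position: [0.5888, 0.0187, 0.113]
tool_rot: [0.751, 0.66, -0.0, -0.0]
ft_force: [0.3, -0.4, -0.1]
grip_width: 0.0555
t 6.45 p [588.8  18.7 113. ] psi 82.61 down [-1.1e-03  2.0e-04 -1.0e+00] F [ 0.3 -0.4 -0.1] w 55.5
board 5118 [596.9  95.5] [ 12.3 110.3] 82.6
peg y -46 n 90 top z 144.9
peg y -37 n 145 top z 144.4
peg y -28 n 148 top z 143.5
peg y -19 n 156 top z 142.7
peg y -10 n 159 top z 141.6
peg y -1 n 30 top z 141.7
peg vx mean 0.4
TCP vx,vy,z [  2.2 -71.2] 113.3
plate top n 1562 z 153.9 vx [-27.3  28.7] vy [-76.3 -64.5]
```

View pics/w5.png

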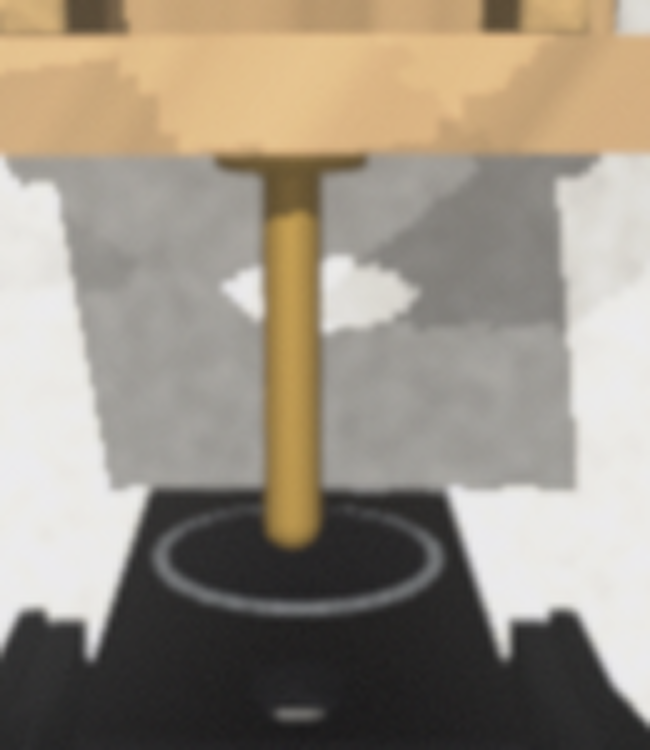

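Plate centre is at vx 0.7 against the peg's 0.4, and the eye at 139.9 against the peg axis at 141.4 (tip) to 138 (root). That is well inside the 4.5 mm clearance, so advance.

```bash
python3 -m inch '[{"ax":0,"ay":0,"az":0,"dx":8,"dy":0,"dz":0,"gripper":50},{"ax":0,"ay":0,"az":0,"dx":8,"dy":0,"dz":0,"gripper":50},{"ax":0,"ay":0,"az":0,"dx":8,"dy":0,"dz":0,"gripper":50},{"ax":0,"ay":0,"az":0,"dx":4,"dy":0,"dz":0,"gripper":50},{"ax":0,"ay":0,"az":0,"dx":0,"dy":0,"dz":0,"gripper":50}]'
python3 st.py; python3 pl.py w6
```

```text
time: 7.0
position: [0.5928, 0.0474, 0.1136]
tool_rot: [0.751, 0.661, 0.0, 0.0]
ft_force: [-0.0, 0.3, -0.7]
grip_width: 0.0554
t 7.0 p [592.8  47.4 113.6] psi 82.69 down [ 2.e-04  0.e+00 -1.e+00] F [-0.   0.3 -0.7] w 55.4
board 4562 [596.8  96. ] [ 12.5 111.1] 82.7
peg y -46 n 14 top z 144.7
peg y -37 n 165 top z 145.3
peg y -28 n 136 top z 143.6
peg y -19 n 138 top z 142.4
peg y -10 n 147 top z 141.6
peg y -1 n 13 top z 140.6
peg vx mean 0.38
TCP vx,vy,z [  2.3 -43.2] 113.5
plate top n 1606 z 154.5 vx [-26.9  29. ] vy [-47.8 -36.3]
```

View pics/w6.png

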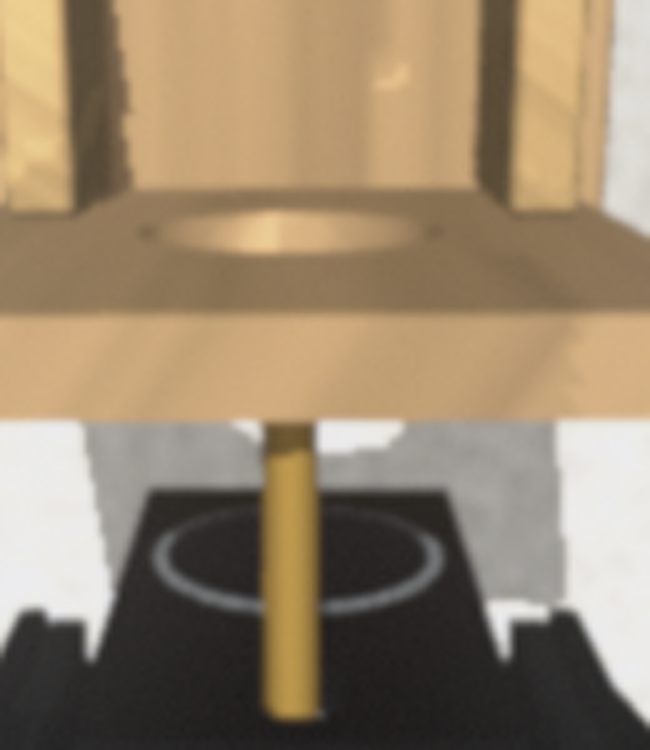

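The peg's end now meets the eye at crop (292,715) with no contact force. Advance another 18 mm.

```bash
python3 -m inch '[{"ax":0,"ay":0,"az":0,"dx":7,"dy":-0.5,"dz":0,"gripper":50},{"ax":0,"ay":0,"az":0,"dx":7,"dy":0,"dz":0,"gripper":50},{"ax":0,"ay":0,"az":0,"dx":4,"dy":0,"dz":0,"gripper":50},{"ax":0,"ay":0,"az":0,"dx":0,"dy":0,"dz":0,"gripper":50}]'
python3 st.py; python3 pl.py w7
```

```text
time: 7.45
position: [0.5946, 0.065, 0.1135]
tool_rot: [0.751, 0.66, 0.0, -0.0]
ft_force: [-0.4, -0.4, -0.1]
grip_width: 0.0558
t 7.45 p [594.6  65.  113.5] psi 82.66 down [ 1.e-04  1.e-04 -1.e+00] F [-0.4 -0.4 -0.1] w 55.8
board 4616 [595.7  87.1] [ 30.8 110.5] 83.0
peg y -19 n 27 top z 143.1
peg y -10 n 153 top z 143.8
peg y -1 n 26 top z 141.7
peg vx mean 0.37
TCP vx,vy,z [  1.6 -16.4] 113.4
plate top n 1593 z 154.4 vx [-27.5  28.4] vy [-21.1  -9.6]
```

View pics/w7.png

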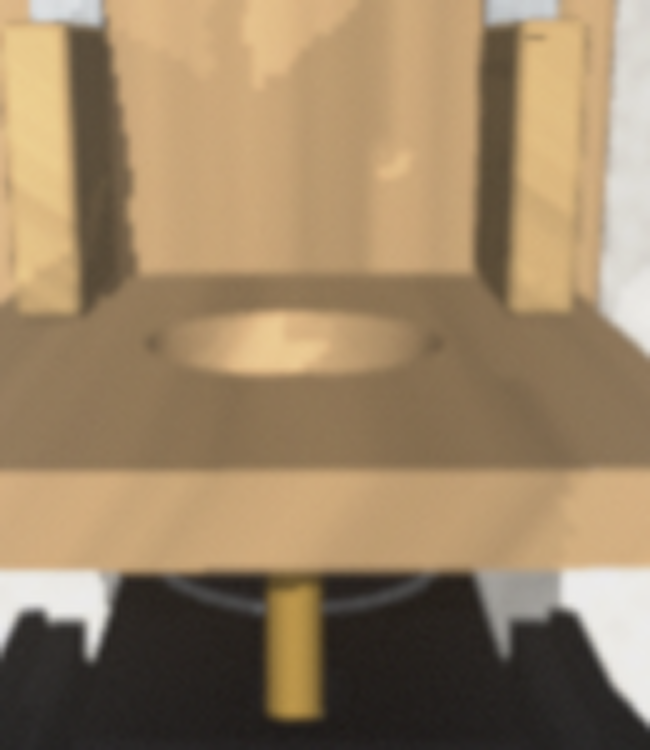

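The peg passes through the eye (its visible length shrank while its end stayed at the eye). Lower onto the peg.

```bash
python3 -m inch '[{"ax":0,"ay":0,"az":0,"dx":0,"dy":0,"dz":2,"gripper":50},{"ax":0,"ay":0,"az":0,"dx":0,"dy":0,"dz":2,"gripper":50},{"ax":0,"ay":0,"az":0,"dx":0,"dy":0,"dz":0,"gripper":50}]'
python3 st.py; python3 -m inch '[{"ax":0,"ay":0,"az":0,"dx":0,"dy":0,"dz":1,"gripper":50},{"ax":0,"ay":0,"az":0,"dx":0,"dy":0,"dz":0,"gripper":50},{"ax":0,"ay":0,"az":0,"dx":0,"dy":0,"dz":0,"gripper":50}]' >/dev/null; python3 st.py
```

```text
time: 7.8
position: [0.5942, 0.0641, 0.109]
tool_rot: [0.751, 0.66, -0.0, -0.0]
ft_force: [-0.1, 0.4, -0.5]
grip_width: 0.0558
t 7.8 p [594.2  64.1 109. ] psi 82.59 down [-9.e-04  0.e+00 -1.e+00] F [-0.1  0.4 -0.5] w 55.8
t 8.1 p [594.6  64.3 108.5] psi 82.6 down [ 0.  0. -1.] F [-0.1 -0.4 -0.3] w 55.8
```

```bash
python3 -m inch '[{"ax":0,"ay":0,"az":0,"dx":0,"dy":0,"dz":1,"gripper":50},{"ax":0,"ay":0,"az":0,"dx":0,"dy":0,"dz":0,"gripper":50},{"ax":0,"ay":0,"az":0,"dx":0,"dy":0,"dz":0,"gripper":50}]' >/dev/null; python3 st.py;python3 -m inch '[{"ax":0,"ay":0,"az":0,"dx":0,"dy":0,"dz":0.8,"gripper":50},{"ax":0,"ay":0,"az":0,"dx":0,"dy":0,"dz":0,"gripper":50},{"ax":0,"ay":0,"az":0,"dx":0,"dy":0,"dz":0,"gripper":50}]' >/dev/null; python3 st.py
```

```text
t 8.4 p [594.7  64.3 108. ] psi 82.61 down [ 5.e-04 -2.e-04 -1.e+00] F [0.  0.  4.4] w 55.6
t 8.7 p [594.7  64.2 107.8] psi 82.62 down [ 7.e-04 -3.e-04 -1.e+00] F [-2.6 -0.   8.4] w 55.8
```

Contact (8 N upward). Ease up slightly, then release.

```bash
python3 -m inch '[{"ax":0,"ay":0,"az":0,"dx":0,"dy":0,"dz":-1,"gripper":50},{"ax":0,"ay":0,"az":0,"dx":0,"dy":0,"dz":0,"gripper":70},{"ax":0,"ay":0,"az":0,"dx":0,"dy":0,"dz":0,"gripper":80},{"ax":0,"ay":0,"az":0,"dx":0,"dy":0,"dz":0,"gripper":100},{"ax":0,"ay":0,"az":0,"dx":0,"dy":0,"dz":0,"gripper":100},{"ax":0,"ay":0,"az":0,"dx":0,"dy":0,"dz":0,"gripper":100},{"ax":0,"ay":0,"az":0,"dx":0,"dy":0,"dz":0,"gripper":100}]' >/dev/null; python3 st.py;python3 pl.py w8; python3 - <<'E'
from rig import optics
from h import *
c=optics.camera("side");crop(c,(210,130,320,240),5,"pics/d8.png")
E
```

```text
t 9.4 p [594.6  64.4 107.5] psi 82.61 down [-1.e-04  1.e-04 -1.e+00] F [-0.2  0.2 -0.1] w 85.4
board 5027 [595.4  86.1] [ 32.9 110.8] 82.9
peg y -19 n 98 top z 149.6
peg y -10 n 178 top z 147.2
peg y -1 n 28 top z 142.0
peg vx mean 0.2
TCP vx,vy,z [  1.8 -15.8] 107.6
plate top n 1470 z 148.9 vx [-26.6  28. ] vy [-20.3 -12.3]
```

View pics/w8.png

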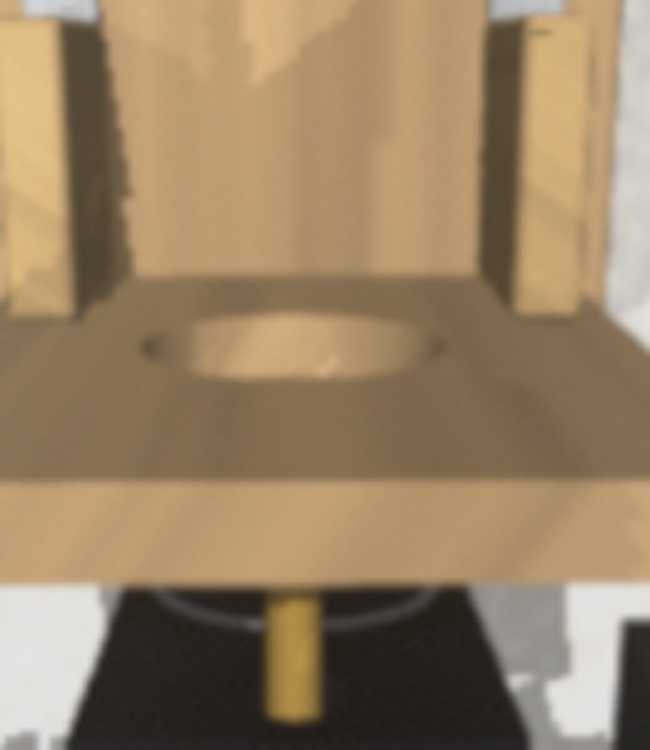

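View pics/d8.png

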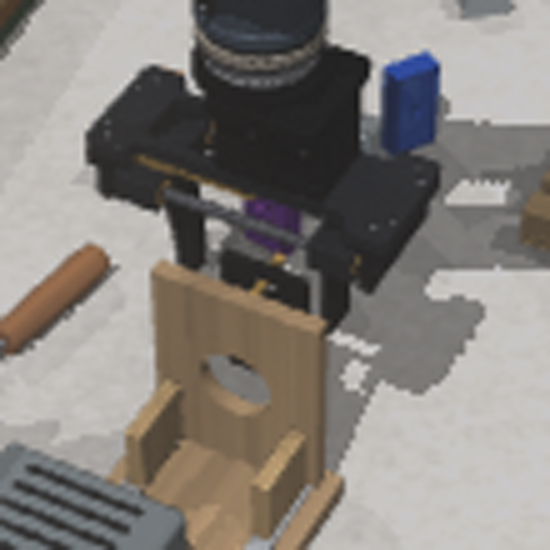

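The plate hangs: top at 148.9, eye at about 135, upright, and the fingers are open and clear. Raise straight up and go over the block.

```bash
python3 -m inch '[{"ax":0,"ay":0,"az":0,"dx":0,"dy":0,"dz":-10,"gripper":100},{"ax":0,"ay":0,"az":0,"dx":0,"dy":0,"dz":-25,"gripper":100},{"ax":0,"ay":0,"az":0,"dx":0,"dy":0,"dz":-30,"gripper":100},{"ax":0,"ay":0,"az":0,"dx":0,"dy":0,"dz":-30,"gripper":100},{"ax":0,"ay":0,"az":0,"dx":0,"dy":0,"dz":-20,"gripper":100},{"ax":0,"ay":0,"az":0,"dx":0,"dy":0,"dz":0,"gripper":100}]' >/dev/null; python3 st.py
python3 -m inch '[{"ax":0,"ay":0,"az":-0.04,"dx":-25,"dy":6,"dz":0,"gripper":100},{"ax":0,"ay":0,"az":-0.04,"dx":-34,"dy":8,"dz":0,"gripper":100},{"ax":0,"ay":0,"az":-0.04,"dx":-34,"dy":7,"dz":0,"gripper":100},{"ax":0,"ay":0,"az":-0.04,"dx":-34,"dy":5,"dz":0,"gripper":100},{"ax":0,"ay":0,"az":0,"dx":-34,"dy":4,"dz":0,"gripper":100},{"ax":0,"ay":0,"az":0,"dx":-34,"dy":4,"dz":0,"gripper":100},{"ax":0,"ay":0,"az":0,"dx":-34,"dy":4,"dz":0,"gripper":100},{"ax":0,"ay":0,"az":0,"dx":0,"dy":0,"dz":0,"gripper":100}]' >/dev/null; python3 st.py 619.5 -170.5 200
python3 - <<'E'
from rig import optics
from h import *
c=optics.camera("wrist");np.savez("w9.npz",**c);cv2.imwrite("pics/w9.png",c["img"][:,:,::-1])
c=optics.camera("side");np.savez("d9.npz",**c);crop(c,(210,130,320,240),5,"pics/d9.png")
E
```

```text
t 10.1 p [597.1  64.2 227. ] psi 82.61 down [ 8.6e-03 -6.0e-04 -1.0e+00] F [-0.   0.5  0.3] w 87.0
t 10.9 p [ 627.5 -170.5  221.4] psi 91.51 down [-3.0e-04 -1.8e-03 -1.0e+00] F [ 0.3 -0.5  0. ] w 87.2
to target tool mm: [ 0.3 -8.  21.4]
```

View pics/w9.png

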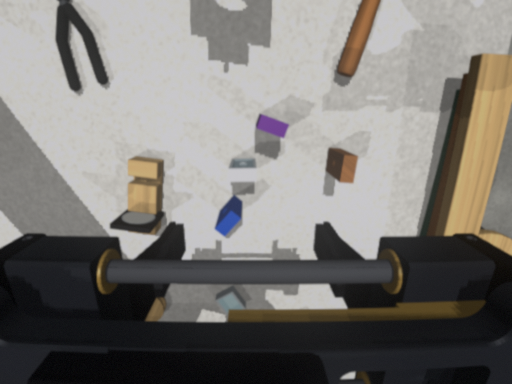

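View pics/d9.png

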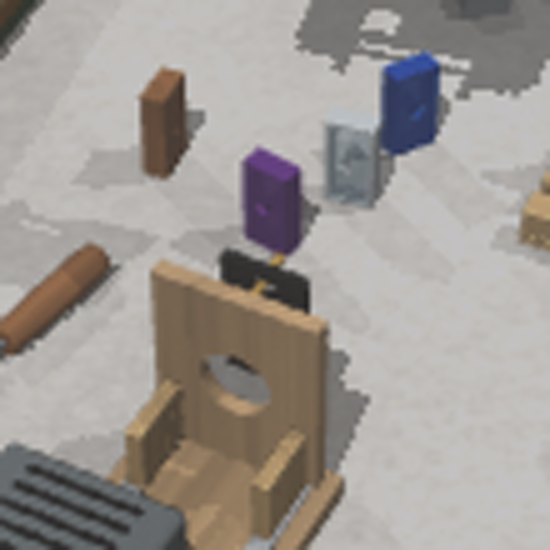

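The plate hangs behind the board with its eye on the peg (side crop 265,285). The clear colourless block is at wrist (243,163), blue at (229,215), purple at (272,126). Measuring them:

```bash
python3 - <<'E'
from h import *
c=load("w9");P=cloud(c)
for n,(a,b,e,f) in dict(clear=(225,152,262,185),blue=(212,190,248,240),purple=(252,110,292,140)).items():
    Q=P[b:f,a:e].reshape(-1,3);q=Q[(Q[:,2]>.064)&(Q[:,2]<.078)]
    r=cv2.minAreaRect((q[:,:2]*1000).astype(np.float32));print(n,len(q),np.round(r[0],1),np.round(r[1],1),round(r[2],1),np.round(np.median(q[:,2])*1e3,1)); print(np.round(cv2.boxPoints(r)).tolist())
crop(c,(200,100,300,240),5,"pics/w9c.png")
E
```

```text
clear 402 [ 617.6 -169.5] [35.1 18. ] 1.8 69.4
[[600.0, -161.0], [600.0, -179.0], [635.0, -178.0], [635.0, -160.0]]
blue 354 [ 598.9 -238.6] [36.6 18.3] 50.2 69.3
[[580.0, -247.0], [594.0, -259.0], [618.0, -230.0], [604.0, -219.0]]
purple 428 [ 653.4 -108.6] [18.1 35. ] 71.4 69.8
[[634.0, -112.0], [667.0, -123.0], [673.0, -106.0], [640.0, -94.0]]
```

View pics/w9c.png

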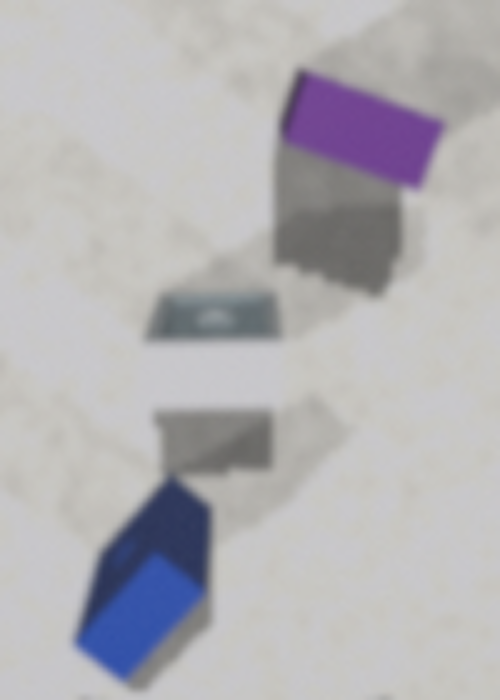

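It is the colourless block: pale top at crop (212,375), hole visible at (215,318), top 35×18 at z 69.4, at (617.6,-169.5), yaw 1.8°. Align and descend.

```bash
python3 -m inch '[{"ax":0,"ay":0,"az":-0.005,"dx":1.3,"dy":-9.9,"dz":0,"gripper":100},{"ax":0,"ay":0,"az":0,"dx":0,"dy":0,"dz":30,"gripper":100},{"ax":0,"ay":0,"az":0,"dx":0,"dy":0,"dz":30,"gripper":100},{"ax":0,"ay":0,"az":0,"dx":0,"dy":0,"dz":30,"gripper":100},{"ax":0,"ay":0,"az":0,"dx":0,"dy":0,"dz":20,"gripper":100},{"ax":0,"ay":0,"az":0,"dx":0,"dy":0,"dz":0,"gripper":100},{"ax":0,"ay":0,"az":0,"dx":0,"dy":0,"dz":0,"gripper":100}]' >/dev/null; python3 st.py
python3 - <<'E'
from rig import optics
from h import *
c=optics.camera("wrist");np.savez("w10.npz",**c);cv2.imwrite("pics/w10.png",c["img"][:,:,::-1])
P=cloud(c);Q=P.reshape(-1,3);q=Q[(Q[:,2]>.064)&(Q[:,2]<.076)&(abs(Q[:,0]-.618)<.028)&(abs(Q[:,1]+.17)<.02)]
r=cv2.minAreaRect((q[:,:2]*1000).astype(np.float32));print(len(q),np.round(r[0],1),np.round(r[1],1),round(r[2],1),np.round(np.median(q[:,2])*1e3,1))
E
```

```text
t 11.7 p [ 617.  -163.5  113. ] psi 92.15 down [-7.e-04  4.e-04 -1.e+00] F [ 0.5 -0.   0.9] w 87.3
815 [ 617.9 -170. ] [36.  18.8] 2.5 69.4
```

View pics/w10.png

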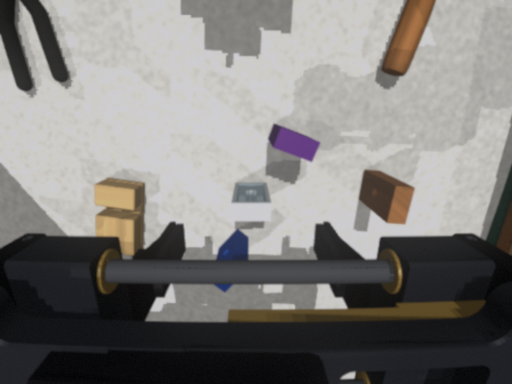

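The block top is centred at (251,210) between the fingers. Offset needed: dx -6.5, dy 0.7.

```bash
python3 -m inch '[{"ax":0,"ay":0,"az":0,"dx":-6.5,"dy":0.7,"dz":10,"gripper":100},{"ax":0,"ay":0,"az":0,"dx":0,"dy":0,"dz":15,"gripper":100},{"ax":0,"ay":0,"az":0,"dx":0,"dy":0,"dz":20,"gripper":100},{"ax":0,"ay":0,"az":0,"dx":0,"dy":0,"dz":20,"gripper":100},{"ax":0,"ay":0,"az":0,"dx":0,"dy":0,"dz":18,"gripper":100},{"ax":0,"ay":0,"az":0,"dx":0,"dy":0,"dz":0,"gripper":100},{"ax":0,"ay":0,"az":0,"dx":0,"dy":0,"dz":0,"gripper":100}]' >/dev/null; python3 st.py 617.9 -170 30
python3 - <<'E'
from rig import optics
from h import *
c=optics.camera("wrist");np.savez("w11.npz",**c);cv2.imwrite("pics/w11.png",c["img"][:,:,::-1])
P=cloud(c);Q=P.reshape(-1,3);q=Q[(Q[:,2]>.064)&(Q[:,2]<.076)&(abs(Q[:,0]-.618)<.028)&(abs(Q[:,1]+.17)<.02)]
r=cv2.minAreaRect((q[:,:2]*1000).astype(np.float32));print(len(q),np.round(r[0],1),np.round(r[1],1),round(r[2],1),np.round(np.median(q[:,2])*1e3,1))
E
```

```text
t 12.45 p [ 618.1 -171.3   29.1] psi 92.04 down [-9.e-04  5.e-04 -1.e+00] F [0.6 0.  0.5] w 87.1
to target tool mm: [ 1.3 -0.2 -0.9]
1624 [ 617.7 -168.7] [36.  16.5] 2.2 69.4
```

View pics/w11.png

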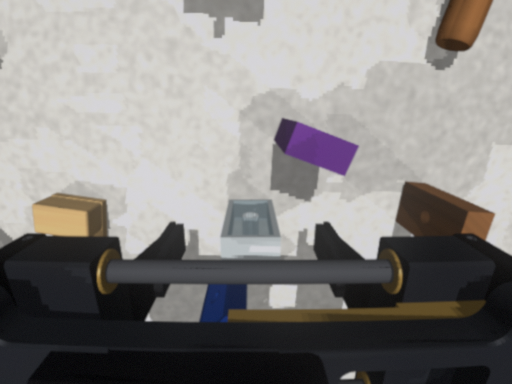

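Centred between the fingers at (250,227), yaw 2.2° against the tool's 2.0°. Nudge 1 mm, then close on the frosted edges.

```bash
python3 -m inch '[{"ax":0,"ay":0,"az":0,"dx":1.3,"dy":0,"dz":0,"gripper":100},{"ax":0,"ay":0,"az":0,"dx":0,"dy":0,"dz":0,"gripper":55},{"ax":0,"ay":0,"az":0,"dx":0,"dy":0,"dz":0,"gripper":45},{"ax":0,"ay":0,"az":0,"dx":0,"dy":0,"dz":0,"gripper":36},{"ax":0,"ay":0,"az":0,"dx":0,"dy":0,"dz":0,"gripper":30},{"ax":0,"ay":0,"az":0,"dx":0,"dy":0,"dz":0,"gripper":30},{"ax":0,"ay":0,"az":0,"dx":0,"dy":0,"dz":0,"gripper":30},{"ax":0,"ay":0,"az":0,"dx":0,"dy":0,"dz":0,"gripper":30}]' 20 >/dev/null; python3 st.py 617.9 -170 30
```

```text
t 13.3 p [ 618.3 -169.9   29.6] psi 92.06 down [-1.e-04 -0.e+00 -1.e+00] F [-0.1  0.2  0.1] w 38.9
to target tool mm: [-0.  -0.4 -0.4]
```

```bash
python3 -m inch '[{"ax":0,"ay":0,"az":0,"dx":0,"dy":0,"dz":0,"gripper":30},{"ax":0,"ay":0,"az":0,"dx":0,"dy":0,"dz":0,"gripper":30},{"ax":0,"ay":0,"az":0,"dx":0,"dy":0,"dz":0,"gripper":30}]' 20 >/dev/null; python3 st.py
python3 -m inch '[{"ax":0,"ay":0,"az":0,"dx":0,"dy":0,"dz":-10,"gripper":30},{"ax":0,"ay":0,"az":0,"dx":0,"dy":0,"dz":-20,"gripper":30},{"ax":0,"ay":0,"az":0,"dx":0,"dy":0,"dz":-25,"gripper":30},{"ax":0,"ay":0,"az":0,"dx":0,"dy":0,"dz":-20,"gripper":30},{"ax":0,"ay":0,"az":0,"dx":0,"dy":0,"dz":-10,"gripper":30},{"ax":0,"ay":0,"az":0,"dx":0,"dy":0,"dz":0,"gripper":30},{"ax":0,"ay":0,"az":0,"dx":0,"dy":0,"dz":0,"gripper":30}]' >/dev/null; python3 st.py
python3 - <<'E'
from rig import optics
from h import *
c=optics.camera("wrist");np.savez("w12.npz",**c);cv2.imwrite("pics/w12.png",c["img"][:,:,::-1])
c=optics.camera("side");np.savez("d12.npz",**c);crop(c,(210,100,340,240),5,"pics/d12.png")
E
```

```text
t 13.6 p [ 618.4 -169.9   29.6] psi 92.06 down [-0.  0. -1.] F [-0.2 -0.8 -0.2] w 35.9
t 14.3 p [ 617.8 -169.7  114.3] psi 92.06 down [-8.e-04  4.e-04 -1.e+00] F [-0.4  0.4 -0.4] w 35.8
```

View pics/w12.png

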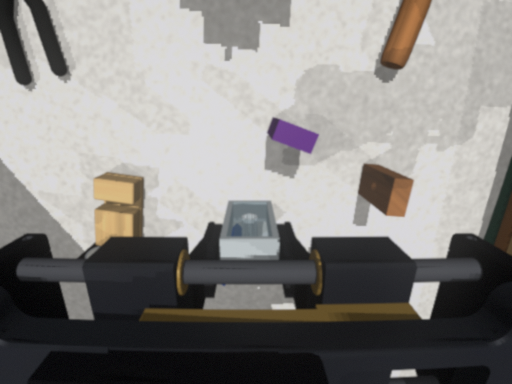

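View pics/d12.png

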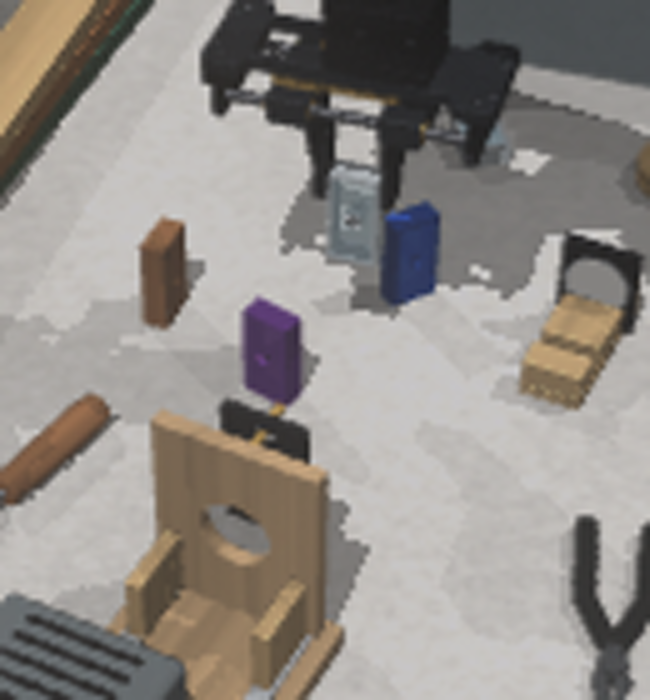

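The block is held between the fingers by its frosted edges (35.8 mm), upright, with the hole at side crop (352,215). Raise, turn to the viewer's yaw, and carry over.

```bash
python3 -m inch '[{"ax":0,"ay":0,"az":0.04,"dx":0,"dy":0,"dz":-20,"gripper":30},{"ax":0,"ay":0,"az":0.04,"dx":0,"dy":0,"dz":-30,"gripper":30},{"ax":0,"ay":0,"az":0.04,"dx":0,"dy":0,"dz":-30,"gripper":30},{"ax":0,"ay":0,"az":0.043,"dx":0,"dy":0,"dz":-30,"gripper":30},{"ax":0,"ay":0,"az":0,"dx":0,"dy":0,"dz":-25,"gripper":30},{"ax":0,"ay":0,"az":0,"dx":0,"dy":0,"dz":-10,"gripper":30},{"ax":0,"ay":0,"az":0,"dx":0,"dy":0,"dz":0,"gripper":30}]' >/dev/null; python3 st.py 607.2 175.5 260
```

```text
t 15.1 p [ 618.9 -170.1  260.2] psi 82.73 down [ 1.6e-03 -7.0e-04 -1.0e+00] F [-0.1  1.  -0.3] w 35.7
to target tool mm: [ 3.414e+02 -5.530e+01 -1.000e-01]
```

```bash
python3 -m inch '[{"ax":0,"ay":0,"az":0,"dx":15,"dy":-2.4,"dz":0,"gripper":30},{"ax":0,"ay":0,"az":0,"dx":25,"dy":-4,"dz":0,"gripper":30},{"ax":0,"ay":0,"az":0,"dx":32,"dy":-5.2,"dz":0,"gripper":30},{"ax":0,"ay":0,"az":0,"dx":32,"dy":-5.2,"dz":0,"gripper":30},{"ax":0,"ay":0,"az":0,"dx":32,"dy":-5.2,"dz":0,"gripper":30},{"ax":0,"ay":0,"az":0,"dx":32,"dy":-5.2,"dz":0,"gripper":30},{"ax":0,"ay":0,"az":0,"dx":32,"dy":-5.2,"dz":0,"gripper":30},{"ax":0,"ay":0,"az":0,"dx":32,"dy":-5.2,"dz":0,"gripper":30}]' >/dev/null; python3 -m inch '[{"ax":0,"ay":0,"az":0,"dx":32,"dy":-5.2,"dz":0,"gripper":30},{"ax":0,"ay":0,"az":0,"dx":32,"dy":-5.2,"dz":0,"gripper":30},{"ax":0,"ay":0,"az":0,"dx":25,"dy":-4,"dz":0,"gripper":30},{"ax":0,"ay":0,"az":0,"dx":15,"dy":-2.4,"dz":0,"gripper":30},{"ax":0,"ay":0,"az":0,"dx":5,"dy":-1,"dz":0,"gripper":30},{"ax":0,"ay":0,"az":0,"dx":0,"dy":0,"dz":0,"gripper":30},{"ax":0,"ay":0,"az":0,"dx":0,"dy":0,"dz":0,"gripper":30}]' >/dev/null;python3 st.py 607.2 175.5 79.6
python3 - <<'E'
from rig import optics
from h import *
c=optics.camera("wrist");np.savez("w13.npz",**c);cv2.imwrite("pics/w13.png",c["img"][:,:,::-1])
c=optics.camera("scene");np.savez("s13.npz",**c);crop(c,(220,90,370,230),5,"pics/s13.png")
c=optics.camera("side");np.savez("d13.npz",**c);crop(c,(160,110,300,290),4,"pics/d13.png")
E
```

```text
t 16.6 p [606.5 174.4 259.2] psi 82.68 down [-8.e-04 -7.e-04 -1.e+00] F [-0.1 -0.3 -0.5] w 35.6
to target tool mm: [  1.4   0.7 179.6]
```

View pics/w13.png

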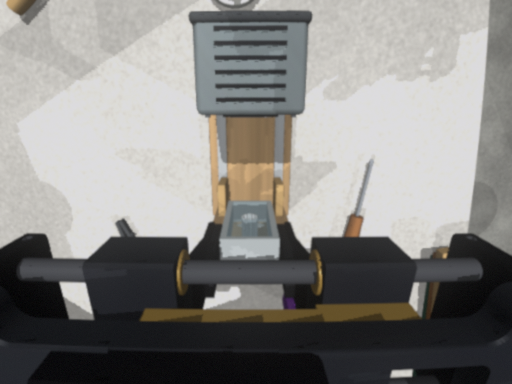

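View pics/s13.png

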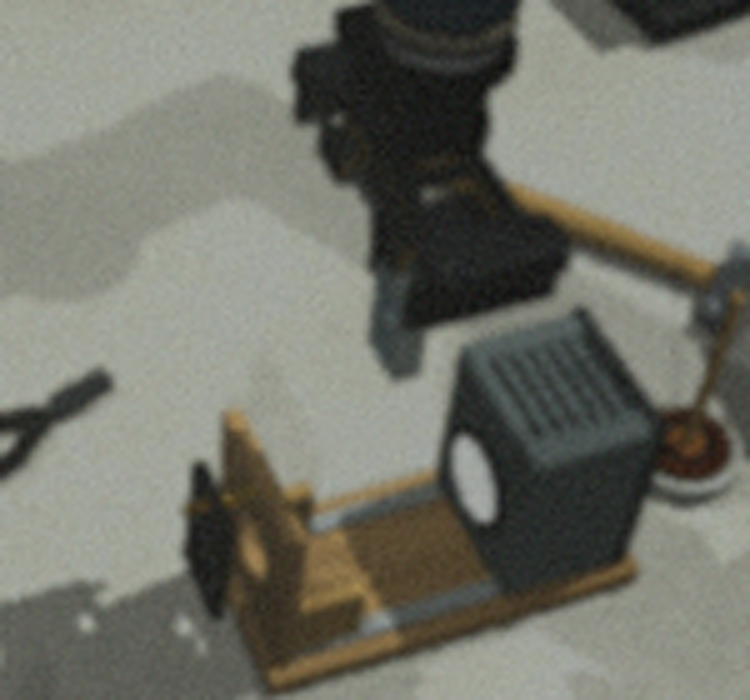

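View pics/d13.png

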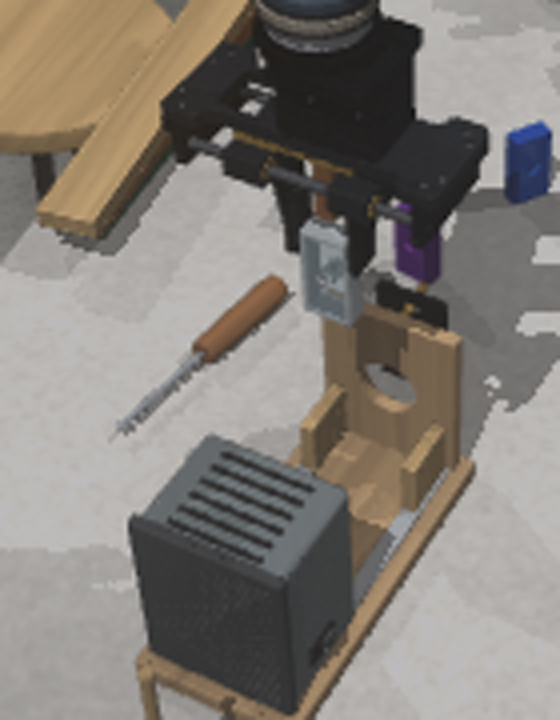

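```bash
python3 - <<'E'
from h import *
c=load("w13");P=cloud(c);Q=P.reshape(-1,3)
b=Q[(Q[:,2]>.152)&(Q[:,2]<.17)&(Q[:,1]>.22)];r=cv2.minAreaRect((b[:,:2]*1000).astype(np.float32));print("lamp",len(b),np.round(r[0],1),np.round(r[1],1),round(r[2],1),np.round(cv2.boxPoints(r),1).tolist(),np.median(b[:,2]))
# block held, front face/top
q=Q[(Q[:,2]>.22)&(Q[:,2]<.31)&(abs(Q[:,0]-.6065)<.022)&(abs(Q[:,1]-.174)<.03)]
print(np.percentile(q,[1,50,99],axis=0)*1000)
t=q[q[:,2]>.294];r=cv2.minAreaRect((t[:,:2]*1000).astype(np.float32));print("blocktop",len(t),r,np.median(t[:,2]))
E
```

```text
lamp 11695 [621.8 297.4] [ 93.8 114.6] 82.5 [[558.7999877929688, 258.3999938964844], [672.4000244140625, 243.39999389648438], [684.7000122070312, 336.3999938964844], [571.0999755859375, 351.3999938964844]] 0.15981144065438285
[[585.20259646 168.31822953 230.14740628]
 [606.14368089 181.93210802 293.43857597]
 [627.51457269 187.51212299 308.1223138 ]]
blocktop 1826 ((605.1851806640625, 176.7571563720703), (18.305768966674805, 44.642696380615234), 81.0634765625) 0.29920279394267985
```

The lamp face gives the gap centre at (605.9,176.5) and the board gives (607.2,175.5), so they agree. Aim for (606.6,176). Lower into the gap, checking halfway.

```bash
python3 -m inch '[{"ax":0,"ay":0,"az":0,"dx":1.6,"dy":0,"dz":15,"gripper":30},{"ax":0,"ay":0,"az":0,"dx":0,"dy":0,"dz":20,"gripper":30},{"ax":0,"ay":0,"az":0,"dx":0,"dy":0,"dz":20,"gripper":30},{"ax":0,"ay":0,"az":0,"dx":0,"dy":0,"dz":20,"gripper":30},{"ax":0,"ay":0,"az":0,"dx":0,"dy":0,"dz":20,"gripper":30},{"ax":0,"ay":0,"az":0,"dx":0,"dy":0,"dz":10,"gripper":30},{"ax":0,"ay":0,"az":0,"dx":0,"dy":0,"dz":0,"gripper":30},{"ax":0,"ay":0,"az":0,"dx":0,"dy":0,"dz":0,"gripper":30}]' >/dev/null;python3 st.py 606.6 176 79.6
```

```text
t 17.55 p [607.5 176.6 155.3] psi 82.69 down [ 1.1e-03  1.0e-04 -1.0e+00] F [-0.4 -0.   0.4] w 35.6
to target tool mm: [-0.7 -0.8 75.7]
```

```bash
python3 -m inch '[{"ax":0,"ay":0,"az":0,"dx":-0.7,"dy":-0.8,"dz":15,"gripper":30},{"ax":0,"ay":0,"az":0,"dx":0,"dy":0,"dz":15,"gripper":30},{"ax":0,"ay":0,"az":0,"dx":0,"dy":0,"dz":15,"gripper":30},{"ax":0,"ay":0,"az":0,"dx":0,"dy":0,"dz":10,"gripper":30},{"ax":0,"ay":0,"az":0,"dx":0,"dy":0,"dz":0,"gripper":30},{"ax":0,"ay":0,"az":0,"dx":0,"dy":0,"dz":0,"gripper":30}]' >/dev/null;python3 st.py 606.6 176 79.6
python3 - <<'E'
from rig import optics
from h import *
c=optics.camera("scene");crop(c,(220,90,370,230),5,"pics/s14.png")
E
```

```text
t 18.15 p [606.6 176.4 100.5] psi 82.72 down [ 1.5e-03  2.0e-04 -1.0e+00] F [-0.2 -0.2 -0.1] w 35.7
to target tool mm: [-0.4 -0.  20.9]
```

View pics/s14.png

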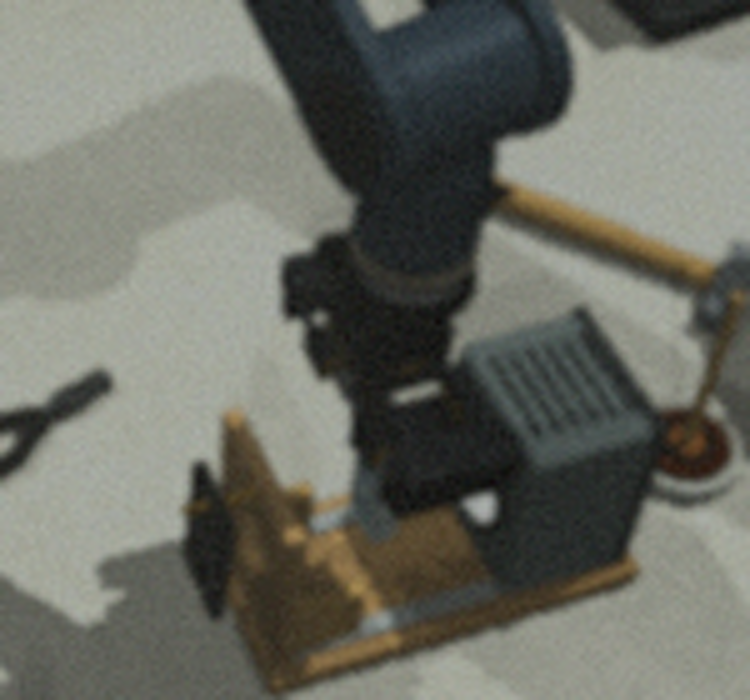

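The gripper body stands in the gap in front of the lamp face (crop 450,450), the plate hangs at (208,540), and there is no force. Lower the last 21 mm slowly.

```bash
python3 -m inch '[{"ax":0,"ay":0,"az":0,"dx":-0.4,"dy":0,"dz":4,"gripper":30},{"ax":0,"ay":0,"az":0,"dx":0,"dy":0,"dz":4,"gripper":30},{"ax":0,"ay":0,"az":0,"dx":0,"dy":0,"dz":3,"gripper":30},{"ax":0,"ay":0,"az":0,"dx":0,"dy":0,"dz":0,"gripper":30}]' >/dev/null;python3 st.py 606.6 176 79.6
python3 -m inch '[{"ax":0,"ay":0,"az":0,"dx":0,"dy":0,"dz":4,"gripper":30},{"ax":0,"ay":0,"az":0,"dx":0,"dy":0,"dz":4,"gripper":30},{"ax":0,"ay":0,"az":0,"dx":0,"dy":0,"dz":2,"gripper":30},{"ax":0,"ay":0,"az":0,"dx":0,"dy":0,"dz":0,"gripper":30},{"ax":0,"ay":0,"az":0,"dx":0,"dy":0,"dz":0,"gripper":30}]' >/dev/null;python3 st.py 606.6 176 79.6
python3 - <<'E'
from rig import optics
from h import *
c=optics.camera("wrist");np.savez("w15.npz",**c);cv2.imwrite("pics/w15.png",c["img"][:,:,::-1])
P=cloud(c);Q=P.reshape(-1,3)
t=Q[(Q[:,2]>.114)&(Q[:,2]<.125)&(abs(Q[:,0]-.6066)<.024)&(abs(Q[:,1]-.176)<.02)]
r=cv2.minAreaRect((t[:,:2]*1000).astype(np.float32));print("blocktop",len(t),r,np.median(t[:,2]))
c=optics.camera("scene");np.savez("s15.npz",**c);crop(c,(220,90,370,230),5,"pics/s15.png")
c=optics.camera("side");np.savez("d15.npz",**c);crop(c,(160,110,300,290),4,"pics/d15.png")
E
```

```text
t 18.6 p [605.4 175.9  88.1] psi 82.72 down [-1.3e-03 -2.0e-04 -1.0e+00] F [-0.3 -0.1  0.5] w 35.7
to target tool mm: [0.3 1.2 8.5]
t 19.1 p [605.9 176.   78.6] psi 82.72 down [-1.e-04  0.e+00 -1.e+00] F [-0.1  0.6 -1.4] w 35.5
to target tool mm: [ 0.1  0.7 -1.1]
blocktop 1734 ((605.567138671875, 178.99884033203125), (18.29898452758789, 48.32823944091797), 82.82018280029297) 0.11853909568157664
```

View pics/w15.png

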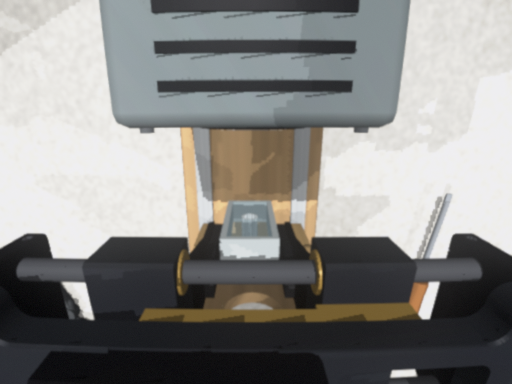

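View pics/s15.png

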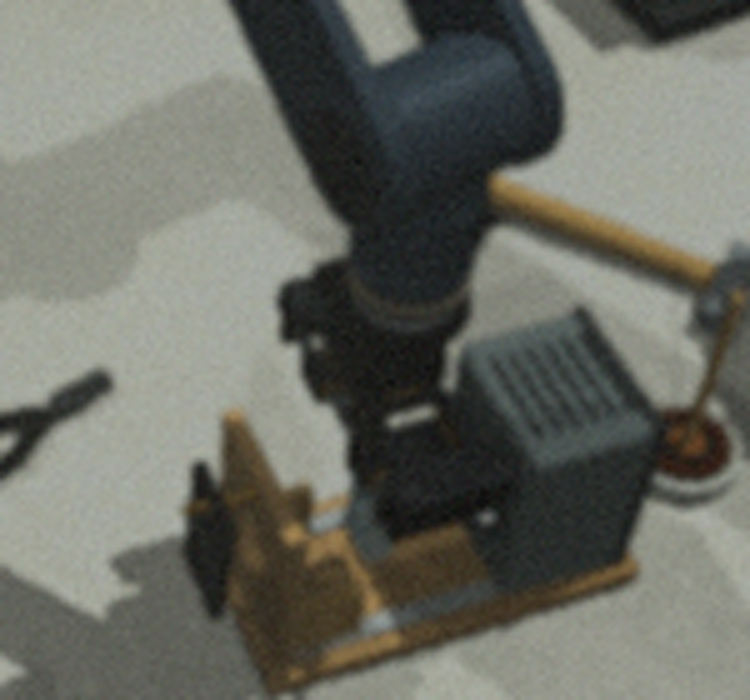

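View pics/d15.png

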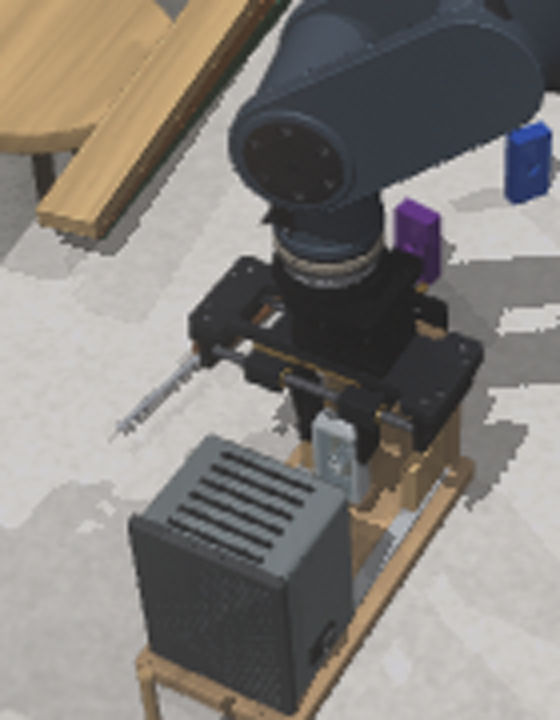

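The block stands in the gap (wrist 250,228), centred between the base rails (181–323), with its hole at about 84 mm. Raise 1 mm, settle, and check the plate once more.

```bash
python3 -m inch '[{"ax":0,"ay":0,"az":0,"dx":0,"dy":0.6,"dz":-1,"gripper":30},{"ax":0,"ay":0,"az":0,"dx":0,"dy":0,"dz":0,"gripper":30},{"ax":0,"ay":0,"az":0,"dx":0,"dy":0,"dz":0,"gripper":30},{"ax":0,"ay":0,"az":0,"dx":0,"dy":0,"dz":0,"gripper":30},{"ax":0,"ay":0,"az":0,"dx":0,"dy":0,"dz":0,"gripper":30},{"ax":0,"ay":0,"az":0,"dx":0,"dy":0,"dz":0,"gripper":30}]' >/dev/null;python3 st.py 606.6 176 79.6
python3 - <<'E'
from rig import optics,robot
from h import *
c=optics.camera("scene");P=cloud(c)[170:225,240:280].reshape(-1,3)
yh=np.array([.128,.9918]);xh=np.array([.9918,-.128]);root=np.array([.5992,.0894])
q=P[:,:2]-root;vx=q@xh*1000;vy=q@yh*1000;z=P[:,2]*1000
for a,b in((145,155),(120,130),(100,110),(80,90),(65,75)):
    m=(z>a)&(z<b)&(vy<-8)&(vy>-45)&(abs(vx)<35)
    if m.sum()>3: print(a,m.sum(),"vx",vx[m].min().round(1),vx[m].max().round(1),"vy med",np.median(vy[m]).round(1))
print("ztop",np.percentile(z[(vy<-15)&(vy>-40)&(abs(vx)<30)],99).round(1))
print(np.abs(robot.get_obs()["joint_velocities"]).max())
E
```

```text
t 19.85 p [606.4 175.9  79.6] psi 82.72 down [-1.e-04  0.e+00 -1.e+00] F [ 0.  -0.2 -0.7] w 35.9
to target tool mm: [0.1 0.2 0. ]
145 48 vx -27.6 28.6 vy med -27.8
120 16 vx -26.3 27.4 vy med -31.9
100 19 vx -21.0 29.6 vy med -34.0
80 21 vx -29.1 28.6 vy med -34.8
65 17 vx -25.9 28.2 vy med -35.6
ztop 152.0
0.0016447610210818455
```

The plate hangs about 27 mm out from the board, centred, leaning roughly 0.07 rad (limit 0.2). The block is on target and still. Handing in.

```bash
python3 -c "
from rig import robot
print(robot.hand_in())"; python3 st.py
```

```text
the job is handed in; nothing more can be done
None
the job is handed in; nothing more can be done
```

I hung the tall filter plate by its eye on the brass peg and let go of it. I then gripped the tall clear block by its two frosted edges and held it in the gap between lamp and board. The job was handed in at about 20 s, and no verdict was reported.

My last checks before handing in:
- **Plate:** it hangs centred on the peg about 27 mm out from the board, eye at about 135 mm. It leans about 0.07 rad, against a limit of 0.2.
- **Block:** the fingers were at 35.9 mm on the 36 mm block, with the grip set to 20 N. By the tool pose, the hole is at 85 mm and within 1 mm of the target centre. Yaw was 82.7°, against 82.6–83° measured for the viewer. The arm was still and the force on the tool was under 1 N.

**Disagreements:**
- The side camera's positions differed from the scene camera's by 3–5 mm, so I worked from the wrist camera. Its board and lamp estimates of the gap centre agreed within 1.5 mm.
- About 1 mm of height uncertainty remains: the wrist camera last read the block's top about 0.5 mm below what the tool pose implies.
- I did not re-measure the bystander objects at the end, but no picture showed any of them moved.

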